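Clip the edge slicker onto the spring-gate hook

ROBOT

A 6-joint arm with a two-finger parallel gripper is mounted at the origin on a cart in front of the work surface, level with it; the furniture and walls round the work are solid. World frame = base frame: x ahead of the robot, y to its left, z up, the work surface at z = 0. Lengths are in m, angles in degrees, forces in N, time in s.
With the tool pointing down it reaches from about 0.25 to 0.725 m from the base axis. Payload 9.7 kg.
Tool frame: the origin (TCP) lies at the very end of the fingers, on their centre line; the grasp point (between the pads) lies 19 mm behind it; z points along the fingers, y is the direction in which the jaws open and shut (so a half turn about z gives the same grasp; the last joint's range is limited). The gripper opens to 85 mm and grips with 20 to 120 N. Pads are 22 mm wide; open, the fingers measure 114 mm over their backs; the gripper's body (76 mm by 85 mm) begins 54 mm behind the grasp point. The pads swing forward as they close: fully open they stand 13 mm farther back than shut.
Start: joints at [-70.13, 4.979, 10.078, 95.1, 0, 90], TCP at [0.187, -0.517, 0.231] pointing down, gripper open.
Joint ranges: [-179.16, 179.16], [-48.56, 103.87], [-65.8, 70.77], [-126.05, 130.52], [-82.76, 87.17], [-180, 180]. Speed limits (degrees/s): [127.2, 127.2, 147.25, 180, 180, 180].

INTERFACE

Orientations are given as a 3x3 rotation matrix whose columns are the frame's x, y, z axes.
In Python, from rig import robot, imaging, ticket gives the robot as it stands. The module is installed in compiled form; this text tells all that it offers.
- The arm moves only by the tool move_arm, never from a script. Its argument "commands" is a list of rows, each a list of 5 numbers: the shift along the world's x, y, z in m, then the turn about the world's z in degrees, then the closure, from 0 (fully open) to 1 (shut). In form: [[tx, ty, tz, turn, gripper], ...]. A call has 1 to 10 rows; each row shifts and turns the pose as measured when the row begins; what a row does not reach is not made up. A row lasts 1/10 s, in which the tool goes at most 50 mm and 8.59 degrees, less where a joint would pass 70% of its speed; a pose out of reach is approached as far as the arm can. A call with a gripper value outside its range is refused whole. The fingers move at their own pace and stop on an object; "newtons" is the grip in N (left out, the last holds). Time passes only in rows, so rows that do not move let the fingers close. It gives the time, the measured TCP pose, the force and the opening at its end, in the units of the state.
- robot.get_state(): the state, without advancing time (a new reading comes with each control period).
- imaging.capture(name): name is "side" or "top"; returns a dict with "pixels" (480x640x3 uint8, red, green, blue), "range_z" (480x640 float32, m along the optical axis (not along the pixel's ray), 0 where there is no reading), "camera_matrix" (3x3 intrinsics, pixels), "camera_from_world" (4x4, takes a point from world to camera coordinates). Camera axes: x right, y down, z forward; pixel columns grow to the right and rows downward; lengths in m; the calibration is good to about 2 mm. A picture is of the moment at which its call begins.
- ticket.sign_off(): hands the job in, once; it reports no verdict.
The state is a dict: "time": time; "qpos": joint angles; "joint_vel": joint speeds; "joint_torque": joint torques, N m; "tcp_pos": TCP position; "orientation": TCP orientation; "ft_force": force on the tool from outside, world axes, zero at the start; "moment": the same for the moment, N m; "width": finger opening in m.
Only numpy, scipy, OpenCV 4.12 (cv2) and the standard library are available. Lean on these libraries where they do the work, as an engineer would, in place of code of your own. Each camera call takes 0.05 s, during which the arm holds its last target.

TASK

Hang the wooden edge slicker by its steel ring on the snap hook of the bench stand: press the hook's sprung gate in with the end bar of the ring, work the bar past the gate under the overhanging nose until the gate snaps shut behind it, then let go so that the slicker hangs freely from the hook. Be gentle: the hook and its stand must never be loaded with more than about 25 N, and the thread spool, the block of wax and the brass weight must be left where they are.

Things in the scene. Friction and masses are not known exactly. Their poses are not given: they have to be found in the camera images.
- slicker: The edge slicker, a small light-wood hand tool: flat-sided grip, grooved round tail, and at the other end a brass collar and a rectangular ring of 5 mm steel rod, all rigid. About 0.09 kg. Origin under the middle of the grip, at its flat underside; x points along the tool to the ring, y across it, z up.
- slicker_centre (a point): Centre of the slicker's wooden grip, half-way up (13 mm above the bench at the start), same axes as the slicker. The grip is 62 long x 20 wide (flat sides, the width to grasp) x 26 mm high. The tail ends 54 mm behind this point, the collar 35 mm ahead of it. The weight lies near this point.
- ring_bar (a point): Middle of the ring's end bar, a straight rod 5 mm thick along y, 77 mm ahead of slicker_centre on the tool's axis. The ring's opening is 26 mm wide (y) and about 40 mm long, from this bar's inner face back to the collar.
- stand: Wooden bench stand with a base board 180 x 110 x 18 mm and a post 44 mm wide, 241 mm high, that carries a steel snap hook in a clamp block (from x = 41 mm). Origin on the bench, plumb under hook_place; x points to the post (from x = 55 mm), -x to the hook's nose, which faces the robot; the board reaches to x = -80 mm. Load the stand and hook with no more than 25 N.
- hook_place (a point): Where the gate's hinge would be with the clamp in mid-setting, 225 mm above the bench (stand's axes). The real hook is locked up to 7 mm nearer or farther (x) and 5 mm higher or lower (z), not measured: feel for it. Hook: a J of 7 mm rod in the x-z plane, mouth on top, free above. From its hinge: spine's inner face x = 1.5; lowest inner point of the half-round bow x = -22, z = -49.5 mm.
- nose_place (a point): End of the hook's nose in mid-setting; it shifts with the hook. From the hinge it lies at x = -44.5, z = +7 mm. This round end (radius 3.5 mm) overhangs the mouth inward to x = -41 mm, from z = 3.5 to 10.5 mm. Below it the nose arm is upright: inner face at x = -45.5, outer face at x = -52.5 mm, from z = 0 down to -26 mm.
- gate (a joint): Angle of the gate, a 5 mm rod from the hinge towards the nose, round end 44.5 mm from the hinge. 0 = shut, level, just under the nose end; its end swings down against a spring (4 to 6 N there) to a hard stop at 0.52 rad. Even there a bar pushed straight down beside the nose end stays caught; it passes the gate's end only close along the nose arm's inner face (1.5 mm play). Bar 23 mm below the hinge: gate free.
- thread_spool: Bystander: upright spool of white thread, about 51 x 74 x 42 mm with its loose thread end; origin at the underside.
- wax_block: Bystander: block of yellow beeswax 34 x 50 x 20 mm; origin at the underside.
- burnishing_weight: Bystander: turned brass weight, 59 mm across, 90 mm high; origin at the underside.
Things that resemble listed ones, but are neither listed nor needed, are in the scene too. Of the things like the slicker, leave any that is pink; of the rest the larger one is meant.

How it is judged:
By the outcome, as a careful person would: the job done as asked, in the order asked, and still so for the second after the job is handed in, with the robot touching nothing.
It also fails if it takes over 72 s, if anything falls off the work surface, if the arm or the gripper's body presses on something with over 40 N, if the wrist force passes 120 N, or if a joint passes its speed limit or range.

## Working session

There is one attempt and no reset: what is moved stays moved. The work goes in short steps, Python scripts to look and compute and a tool call to move; the robot and the scene stay as the last step left them, time stands still between calls to the robot, and variables do not carry over. Pictures are saved under pics/ and viewed, and the job is handed in when it is done.

Besides the shell and the picture viewer there is one more tool, called after "Emit:" as a command line: name --pt "numbers of a row" for each row, then --argument value for the rest. move_arm: Moves the arm, as the interface text tells. Its arguments: {"type":"object","properties":{"commands":{"type":"array","items":{"type":"array","items":{"type":"number"}}},"newtons":{"type":"number"}},"required":["commands"]}

```bash
mkdir -p pics; ls
python3 - <<'E'
from rig import robot, imaging
import cv2, numpy as np
s=robot.get_state()
for k,v in s.items(): print(k,np.round(v,3).tolist())
for n in("side","top"):
    c=imaging.capture(n)
    cv2.imwrite(f"pics/{n}0.png",c["pixels"][:,:,::-1])
    np.savez(f"{n}0.npz",**c)
    print(n,c["camera_matrix"].round(1).tolist(),c["camera_from_world"].round(3).tolist())
E
```

```text
pics
time 0.0
qpos [-70.13, 5.011, 10.034, 95.099, 0.001, 90.002]
joint_vel [-0.02, 0.015, 0.035, -0.066, 0.078, 0.113]
joint_torque [0.0, -52.04, 46.479, 0.017, 0.0, 0.0]
tcp_pos [0.187, -0.517, 0.231]
orientation [[0.94, 0.34, -0.0], [0.34, -0.94, 0.001], [0.0, -0.001, -1.0]]
ft_force [-0.102, 0.07, -0.278]
moment [-0.059, 0.013, 0.02]
width 0.086
side [[456.6, 0.0, 312.4], [0.0, 456.6, 239.6], [0.0, 0.0, 1.0]] [[-0.864, -0.503, -0.001, 0.47], [-0.251, 0.432, -0.866, 0.249], [0.436, -0.748, -0.5, 0.826], [0.0, 0.0, 0.0, 1.0]]
top [[528.6, 0.0, 323.5], [0.0, 528.6, 246.0], [0.0, 0.0, 1.0]] [[0.029, -1.0, -0.004, -0.002], [-0.995, -0.029, -0.092, 0.536], [0.092, 0.007, -0.996, 1.424], [0.0, 0.0, 0.0, 1.0]]
```

View pics/side0.png

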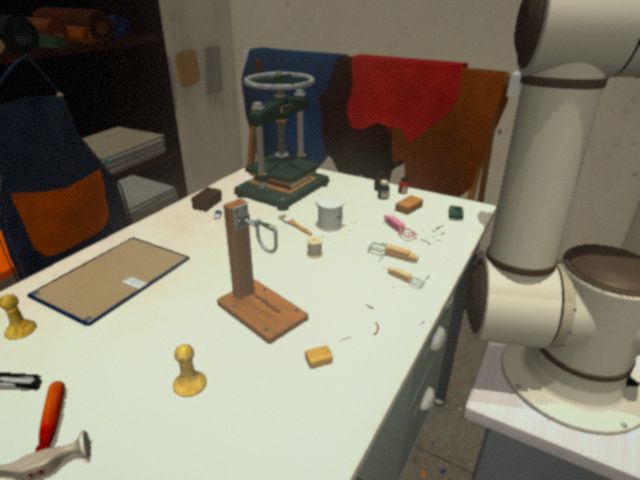

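View pics/top0.png

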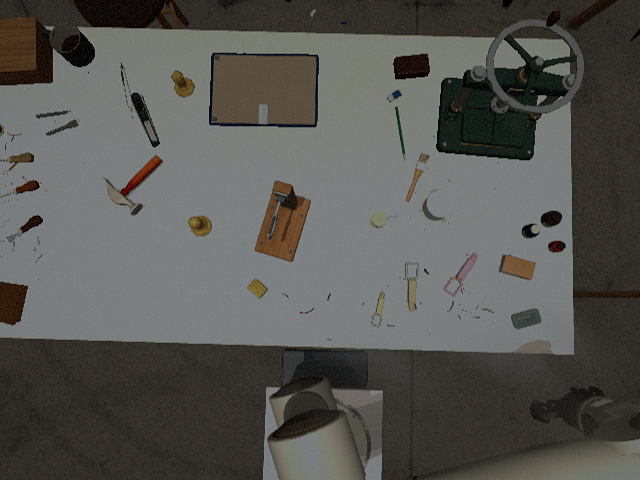

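Run:
```python
import cv2, numpy as np
t=cv2.imread("pics/top0.png"); s=cv2.imread("pics/side0.png")
a=cv2.resize(t[255:335,360:440],None,fx=7,fy=7,interpolation=cv2.INTER_CUBIC)
b=cv2.resize(t[170:270,240:325],None,fx=6,fy=6,interpolation=cv2.INTER_CUBIC)
c=cv2.resize(s[185:345,210:315],None,fx=5,fy=5,interpolation=cv2.INTER_CUBIC)[:,:]
c=cv2.resize(s[190:345,210:315],(400,590),interpolation=cv2.INTER_CUBIC)
d=cv2.resize(s[200:290,360:460],None,fx=4,fy=4,interpolation=cv2.INTER_CUBIC)
cv2.imwrite("pics/za.png",a);cv2.imwrite("pics/zb.png",b);
o=np.zeros((590,800,3),np.uint8);o[:,:400]=c;o[:360,400:]=d;cv2.imwrite("pics/zc.png",o)
```

```text
(no output)
```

View pics/za.png

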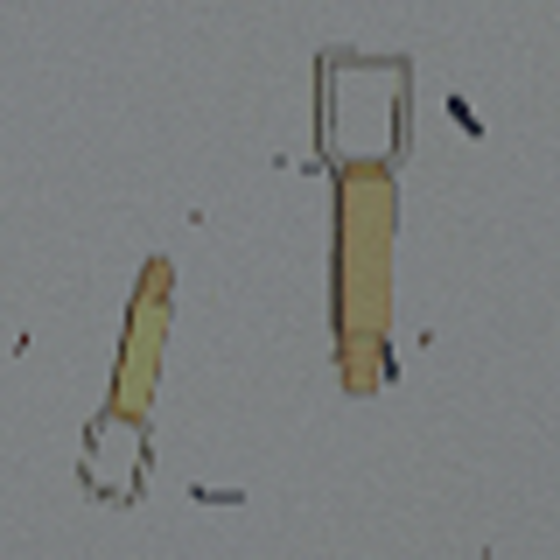

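View pics/zb.png

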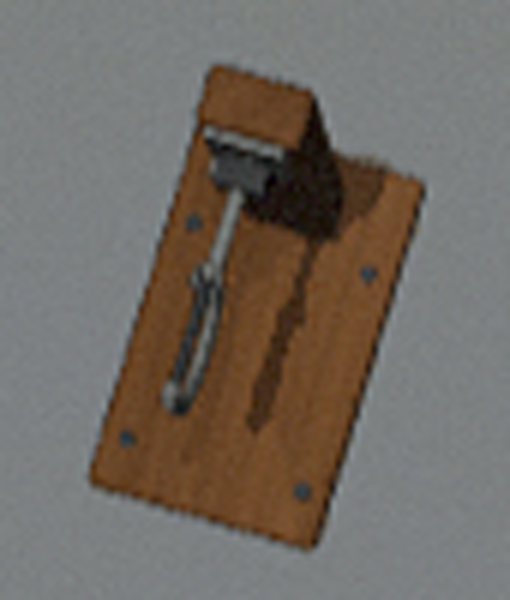

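View pics/zc.png

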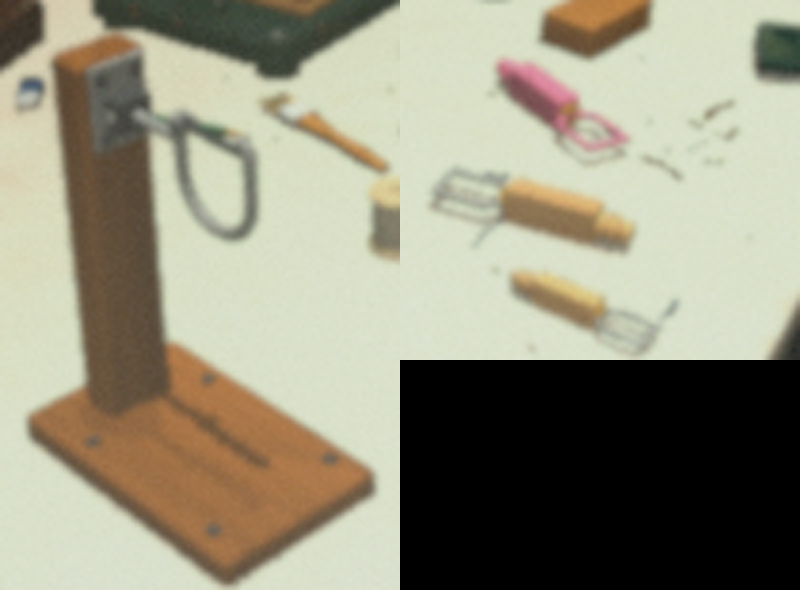

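```bash
cat > h.py <<'E'
import numpy as np, cv2
def load(n): 
    d=np.load(n+".npz"); return {k:d[k] for k in d}
def onplane(c,uv,z):
    K=c["camera_matrix"];T=c["camera_from_world"];R=T[:3,:3];o=-R.T@T[:3,3]
    uv=np.atleast_2d(uv).astype(float)
    d=(R.T@np.linalg.inv(K)@np.c_[uv,np.ones(len(uv))].T).T
    return o+d*((z-o[2])/d[:,2])[:,None]
def proj(c,p):
    p=np.atleast_2d(p);T=c["camera_from_world"];q=p@T[:3,:3].T+T[:3,3];u=q@c["camera_matrix"].T
    return u[:,:2]/u[:,2:]
def tri(cs,uvs):
    A=[];b=[]
    for c,uv in zip(cs,uvs):
        T=c["camera_from_world"];R=T[:3,:3];o=-R.T@T[:3,3]
        d=R.T@np.linalg.inv(c["camera_matrix"])@np.array([*uv,1.]);d/=np.linalg.norm(d)
        P=np.eye(3)-np.outer(d,d);A.append(P);b.append(P@o)
    A=np.vstack(A);b=np.hstack(b);x=np.linalg.lstsq(A,b,rcond=None)[0]
    return x,np.linalg.norm(A@x-b)
E
python3 - <<'E'
from h import *
t=load("top0");im=t["pixels"];hsv=cv2.cvtColor(im,cv2.COLOR_RGB2HSV)
# slicker
def comp(mask,x0,y0,x1,y1):
    m=np.zeros_like(mask);m[y0:y1,x0:x1]=mask[y0:y1,x0:x1]
    n,l,s,c=cv2.connectedComponentsWithStats(m);i=1+np.argmax(s[1:,4]);return (l==i).astype(np.uint8),s[i]
print("hsv grip",hsv[290,411],"post",hsv[185,283],"board",hsv[245,270],"table",hsv[300,420])
wood=((hsv[...,1]>70)&(hsv[...,0]>12)&(hsv[...,0]<35)).astype(np.uint8)
m,s=comp(wood,395,265,428,320);print("slicker",s)
cs,_=cv2.findContours(m,cv2.RETR_EXTERNAL,cv2.CHAIN_APPROX_NONE)
w=onplane(t,cs[0][:,0,:],0.026)[:,:2]
r=cv2.minAreaRect((w*1000).astype(np.float32));print("rect mm",r)
mm=cv2.moments(m)
# PCA axis
v,u=np.nonzero(m);W=onplane(t,np.c_[u,v],0.026)[:,:2];c=W.mean(0);e=np.linalg.svd(W-c,full_matrices=False)[2];a=e[0]*np.sign(e[0][0])
pr=(W-c)@a;print("cent",c,"axis",a,np.degrees(np.arctan2(a[1],a[0])),"ext",pr.min(),pr.max(),"wid",np.ptp((W-c)@e[1]))
for k in range(280,316,1):pass
for lo in np.arange(pr.min(),pr.max(),0.005):
    q=(pr>=lo)&(pr<lo+.005);ww=((W-c)@e[1])[q];print(round(lo*1000),round(np.ptp(ww)*1000,1),round(ww.mean()*1000,1),end=" | ")
b=((hsv[...,1]>90)&(hsv[...,0]<22)).astype(np.uint8)
m2,s2=comp(b,245,170,325,270);print("\nstand",s2)
cs,_=cv2.findContours(m2,cv2.RETR_EXTERNAL,cv2.CHAIN_APPROX_NONE)
ap=cv2.approxPolyDP(cs[0],3,True)[:,0,:];
for p in ap: print(p,onplane(t,p,0.018).round(4).tolist(),onplane(t,p,.241).round(3).tolist())
E
```

```text
hsv grip [ 26  75 125] post [ 12 165 102] board [ 13 167  93] table [100  12 129]
slicker [408 278   8  33 186]
rect mm ((412.014404296875, -229.0347900390625), (86.66776275634766, 18.999530792236328), 0.7676759362220764)
cent [ 0.41326631 -0.22959655] axis [ 0.99999022 -0.00442298] -0.2534188816785591 ext -0.04465299488162151 0.042193455833680775 wid 0.019617171609870664
-45 10.9 -0.7 | -40 10.9 -1.2 | -35 13.6 -0.6 | -30 13.6 -0.2 | -25 16.2 0.6 | -20 16.3 0.6 | -15 16.3 1.0 | -10 16.3 2.0 | -5 16.3 0.4 | 0 13.6 -1.7 | 5 16.3 0.4 | 10 19.0 -0.2 | 15 16.3 -1.1 | 20 16.3 1.7 | 25 16.3 0.3 | 30 16.3 -0.1 | 35 13.6 -1.3 | 40 10.9 0.0 | 
stand [ 255  181   56   80 2346]
[275 181] [[0.7144, 0.154, 0.018]] [[0.666, 0.131, 0.241]]
[255 250] [[0.5199, 0.2018, 0.018]] [[0.502, 0.171, 0.241]]
[292 260] [[0.4953, 0.0989, 0.018]] [[0.481, 0.084, 0.241]]
[310 201] [[0.6608, 0.0547, 0.018]] [[0.621, 0.047, 0.241]]
[295 195] [[0.6765, 0.0969, 0.018]] [[0.634, 0.083, 0.241]]
[293 200] [[0.6622, 0.102, 0.018]] [[0.622, 0.087, 0.241]]
[291 185] [[0.7043, 0.109, 0.018]] [[0.658, 0.093, 0.241]]
```

Run:
```python
from h import *
t=load("top0");s=load("side0");im=t["pixels"];hsv=cv2.cvtColor(im,cv2.COLOR_RGB2HSV)
T=t["camera_from_world"];print("topcam",-T[:3,:3].T@T[:3,3]);T=s["camera_from_world"];print("sidecam",-T[:3,:3].T@T[:3,3])
print("bar",onplane(t,[(360+363/7-.5,255+60/7-.5)],.013))
print("tail end",onplane(t,[(360+360/7-.5,255+391/7-.5)],.013),"collar front",onplane(t,[(360+365/7,255+163/7-.5)],.02))
b=((hsv[...,1]>90)&(hsv[...,0]<22)).astype(np.uint8)*255;m=np.zeros_like(b);m[170:270,245:325]=b[170:270,245:325]
cs,_=cv2.findContours(m,cv2.RETR_EXTERNAL,cv2.CHAIN_APPROX_NONE);c=max(cs,key=cv2.contourArea)[:,0,:].astype(float)
def fit(p,q,z):
    p,q=np.array(p,float),np.array(q,float);d=(q-p)/np.linalg.norm(q-p);n=np.array([-d[1],d[0]])
    k=(abs((c-p)@n)<2.5)&((c-p)@d>4)&((c-p)@d<np.linalg.norm(q-p)-4)
    W=onplane(t,c[k],z)[:,:2].astype(np.float32);l=cv2.fitLine(W,cv2.DIST_HUBER,0,.001,.001).ravel()
    print(k.sum(),"ang",np.degrees(np.arctan2(l[1],l[0])),"pt",l[2:]);return l
f=fit((255,250),(292,260),.018);l=fit((255,250),(266,212),.018);r=fit((292,260),(310,201),.018)
```

```text
topcam [0.40217148 0.00321319 1.46744252]
sidecam [0.10783697 0.74660486 0.62878426]
bar [[ 0.49674892 -0.22956072  0.013     ]]
tail end [[ 0.3674343  -0.23020627  0.013     ]] collar front [[ 0.45609358 -0.23115012  0.02      ]]
29 ang 74.95517 pt [0.50749695 0.15168898]
31 ang -14.858639 pt [0.5730434  0.18932056]
52 ang -14.717783 pt [0.577717   0.07791899]
```

```bash
cat >> h.py <<'E'
YAW=np.radians(-14.9);O=np.array([.5835,.1314,0]);Rs=np.array([[np.cos(YAW),-np.sin(YAW),0],[np.sin(YAW),np.cos(YAW),0],[0,0,1]])
def st(p): return np.atleast_2d(p)@Rs.T+O   # stand frame -> world (m)
def tost(p): return (np.atleast_2d(p)-O)@Rs
E
python3 - <<'E'
from h import *
t=load("top0");s=load("side0")
H=np.array([0,0,.225])
a=np.linspace(np.pi,2*np.pi,15)
ctr=np.r_[[[-.0445,0,.007],[-.049,0,.0],[-.049,0,-.026]],np.c_[-.022+.027*np.cos(a),0*a,-.026+.027*np.sin(a)],[[.005,0,-.026],[.005,0,0]]]
post=np.array([[.055,.022,.241],[.055,-.022,.241],[-.08,.055,.018],[-.08,-.055,.018],[.055,.022,.018]])
for n,c,box,sc in(("top",t,(250,180,80,80),7),("side",s,(215,190,105,155),3.8)):
    x,y,w,h=box;im=c["pixels"][y:y+h,x:x+w,::-1];im=cv2.resize(im,None,fx=sc,fy=sc,interpolation=cv2.INTER_CUBIC)
    f=lambda p:tuple(np.round((proj(c,p)+.5-[x,y])*sc).astype(int).tolist() for _ in[0]) 
    P=((proj(c,st(ctr+H))+.5-[x,y])*sc).astype(int)
    for p in P: cv2.circle(im,p.tolist(),2,(0,0,255),-1)
    for p in ((proj(c,st(post))+.5-[x,y])*sc).astype(int): cv2.circle(im,p.tolist(),3,(255,0,0),-1)
    cv2.imwrite(f"pics/ov_{n}.png",im)
E
```

```text
(no output)
```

View pics/ov_top.png

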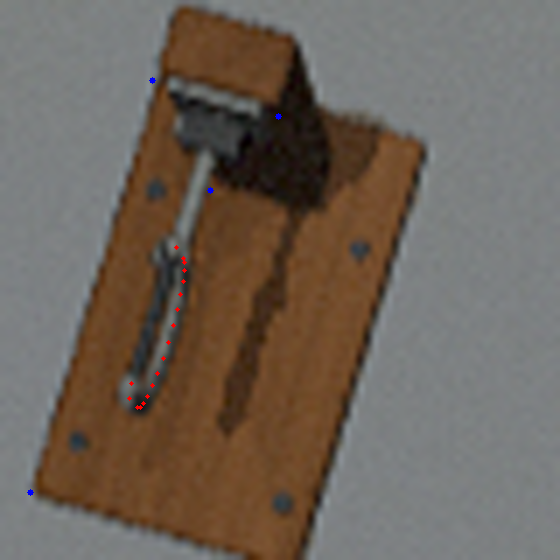

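View pics/ov_side.png

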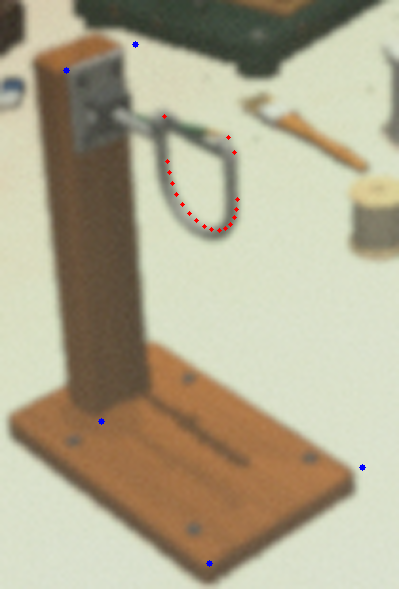

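Emit:
move_arm --pt "0.0277 0.0359 0 -2.5 0.4" --pt "0.0277 0.0359 0 -2.5 0.4" --pt "0.0277 0.0359 0 -2.5 0.4" --pt "0.0277 0.0359 0 -2.5 0.4" --pt "0.0277 0.0359 0 -2.5 0.4" --pt "0.0277 0.0359 0 -2.5 0.4" --pt "0.0277 0.0359 0 -2.5 0.4" --pt "0.0277 0.0359 0 -2.37 0.4" --pt "0 0 0 0 0.4" --pt "0 0 0 0 0.4" --newtons 100

```text
time: 1.1
tcp_pos: [0.4128, -0.2169, 0.2256]
orientation: [[1.0, -0.017, -0.003], [-0.017, -1.0, 0.007], [-0.003, -0.007, -1.0]]
ft_force: [-0.6, 1.2, -0.8]
width: 0.051
```

Emit:
move_arm --pt "-0.0043 -0.0128 0 1.0 0.4" --pt "0 0 0 0 0.4" --pt "0 0 -0.04 0 0.4" --pt "0 0 -0.04 0 0.4" --pt "0 0 -0.03 0 0.4" --pt "0 0 0 0 0.4"

```text
time: 1.7
tcp_pos: [0.4057, -0.2333, 0.1126]
orientation: [[1.0, -0.007, -0.002], [-0.007, -1.0, 0.006], [-0.002, -0.006, -1.0]]
ft_force: [-1.5, -0.2, 0.3]
width: 0.0513
```

Run:
```python
from rig import robot
s=robot.get_state();print(s["tcp_pos"],s["orientation"],s["qpos"],s["time"],s["width"],s["ft_force"])
```

```text
[ 0.40567528 -0.23334692  0.11260327] [[ 0.99997191 -0.00726499 -0.00184555]
 [-0.00725293 -0.99995284  0.00645833]
 [-0.00189238 -0.00644477 -0.99997744]] [-30.07052562  -6.66775492 -14.54727125  82.39740991   0.26724919
 150.34474452] 1.7 0.05131797809911318 [-1.4599849  -0.21898723  0.27010778]
```

Emit:
move_arm --pt "0 0 0 8.5 0.4" --pt "0 0 0 8.5 0.4" --pt "0 0 0 8.5 0.4" --pt "0 0 0 8.5 0.4" --pt "0 0 0 8.5 0.4" --pt "0 0 0 8.5 0.4" --pt "0 0 0 8.5 0.4" --pt "0 0 0 8.5 0.4" --pt "0 0 0 8.5 0.4" --pt "0 0 0 8.5 0.4"

```text
time: 2.7
tcp_pos: [0.4059, -0.24, 0.1297]
orientation: [[0.078, 0.997, 0.005], [0.997, -0.078, -0.002], [-0.002, 0.005, -1.0]]
ft_force: [0.3, -0.5, 0.0]
width: 0.0512
```

Emit:
move_arm --pt "0 0 0 8.5 0.4" --pt "0 0 0 8.5 0.4" --pt "0 0 0 8.5 0.4" --pt "0 0 0 8.5 0.4" --pt "0 0 0 8.5 0.4" --pt "0 0 0 8.5 0.4" --pt "0 0 0 8.5 0.4" --pt "0 0 0 8.5 0.4" --pt "0 0 0 0 0.4" --pt "0 0 0 0 0.4"

```text
time: 3.7
tcp_pos: [0.4071, -0.2469, 0.1492]
orientation: [[-0.899, 0.437, 0.019], [0.437, 0.899, 0.002], [-0.016, 0.011, -1.0]]
ft_force: [0.2, -0.3, 0.2]
width: 0.0506
```

Run:
```python
from rig import robot
import numpy as np
s=robot.get_state();print(s["tcp_pos"],s["orientation"].round(4) if hasattr(s["orientation"],'round') else s["orientation"],np.degrees(np.arctan2(s["orientation"][1][0],s["orientation"][0][0])),s["qpos"],s["time"],s["width"],s["ft_force"])
```

```text
[ 0.40711054 -0.24687832  0.14916276] [[-0.8992  0.437   0.0193]
 [ 0.4371  0.8994  0.0024]
 [-0.0164  0.0106 -0.9998]] 154.07427443295185 [-31.65030109  -6.90143432 -10.73468809  85.29487579   0.69666341
  -5.72423202] 3.7 0.050649835546285105 [ 0.23903594 -0.28314891  0.22460023]
```

Emit:
move_arm --pt "0 0 0 0 0.4" --pt "0 0 0 0 0.4" --pt "0 0 0 0 0.4"

```text
time: 4.0
tcp_pos: [0.4072, -0.2474, 0.1506]
orientation: [[-0.896, 0.445, 0.021], [0.445, 0.896, 0.002], [-0.018, 0.011, -1.0]]
ft_force: [0.3, 0.4, -0.5]
width: 0.0516
```

Emit:
move_arm --pt "0 0 0 8.5 0.4" --pt "0 0 0 8.5 0.4" --pt "0 0 0 8.5 0.4"

```text
time: 4.3
tcp_pos: [0.407, -0.2471, 0.1505]
orientation: [[-1.0, 0.009, 0.018], [0.009, 1.0, 0.011], [-0.017, 0.011, -1.0]]
ft_force: [0.2, 0.5, -0.4]
width: 0.051
```

Emit:
move_arm --pt "0 0 0 0 0.4" --pt "0 0 0 0 0.4"

```text
time: 4.5
tcp_pos: [0.407, -0.247, 0.1503]
orientation: [[-1.0, 0.012, 0.017], [0.012, 1.0, 0.011], [-0.017, 0.011, -1.0]]
ft_force: [-0.0, -0.0, 0.8]
width: 0.0515
```

Emit:
move_arm --pt "0.0008 0.0086 -0.03 0.4 0.4" --pt "0.0008 0.0086 -0.03 0.3 0.4" --pt "0 0 -0.03 0 0.4" --pt "0 0 -0.02 0 0.4" --pt "0 0 0 0 0.4" --pt "0 0 0 0 0.4"

```text
time: 5.1
tcp_pos: [0.4087, -0.2291, 0.0381]
orientation: [[-1.0, 0.024, 0.019], [0.025, 1.0, 0.009], [-0.019, 0.01, -1.0]]
ft_force: [-0.5, -0.5, -0.0]
width: 0.0517
```

Emit:
move_arm --pt "0 0 -0.012 1.4 0.4" --pt "0 0 -0.012 0 0.4" --pt "0 0 0 0 0.4" --pt "0 0 0 0 0.4"

```text
time: 5.5
tcp_pos: [0.4102, -0.2302, 0.0151]
orientation: [[-1.0, 0.001, 0.023], [0.001, 1.0, 0.008], [-0.023, 0.008, -1.0]]
ft_force: [-0.2, -0.1, -0.5]
width: 0.0512
```

Emit:
move_arm --pt "-0.001 0 -0.007 0 0.4" --pt "0 0 -0.005 0 0.4" --pt "0 0 0 0 0.4"

```text
time: 5.8
tcp_pos: [0.4095, -0.2304, 0.0028]
orientation: [[-1.0, 0.001, 0.023], [0.002, 1.0, 0.007], [-0.023, 0.007, -1.0]]
ft_force: [-0.1, -0.3, -0.2]
width: 0.0514
```

```bash
cat > snap.py <<'E'
import sys
from rig import imaging,robot
from h import *
def snap(tag,cams=("side","top"),boxes={}):
    for n in cams:
        c=imaging.capture(n);np.savez(f"{n}_{tag}.npz",**c)
        x,y,w,h=boxes.get(n,(0,0,640,480));sc=min(790/w,590/h,6)
        cv2.imwrite(f"pics/{n}_{tag}.png",cv2.resize(c["pixels"][y:y+h,x:x+w,::-1],None,fx=sc,fy=sc,interpolation=cv2.INTER_CUBIC));print(n,"scale",sc,"org",x,y)
def stt():
    s=robot.get_state();R=np.array(s["orientation"]);print("t",s["time"],"tcp",np.round(s["tcp_pos"],4),"yaw",np.degrees(np.arctan2(R[1,0],R[0,0])).round(2),"z",R[:,2].round(3),"F",np.round(s["ft_force"],2),"M",np.round(s["moment"],3),"w",round(float(s["width"]),4),"q6",round(float(s["qpos"][5]),1))
E
python3 -c "
from snap import *
stt();snap('g1',boxes={'side':(340,190,130,100),'top':(360,230,100,100)})"
```

```text
t 5.8 tcp [ 0.4095 -0.2304  0.0028] yaw 179.91 z [ 0.023  0.007 -1.   ] F [-0.09 -0.34 -0.15] M [ 0.009 -0.012 -0.001] w 0.0514 q6 -29.9
side scale 5.9 org 340 190
top scale 5.9 org 360 230
```

View pics/side_g1.png

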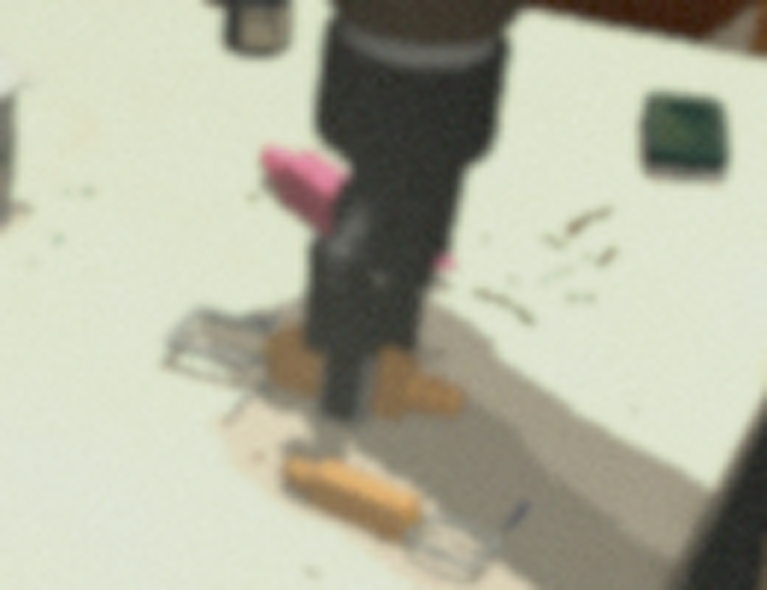

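Emit:
move_arm --pt "0 0 0 0 1" --pt "0 0 0 0 1" --pt "0 0 0 0 1" --pt "0 0 0 0 1" --pt "0 0 0 0 1" --pt "0 0 0 0 1" --newtons 100

```text
time: 6.5
tcp_pos: [0.4101, -0.2308, 0.0041]
orientation: [[-1.0, 0.001, 0.025], [0.002, 1.0, 0.006], [-0.025, 0.007, -1.0]]
ft_force: [0.3, 0.8, -1.0]
width: 0.0184
```

Emit:
move_arm --pt "0 0 0.01 0 1" --pt "0 0 0.02 0 1" --pt "0 0 0.035 0 1" --pt "0 0 0.04 0 1" --pt "0 0 0.04 0 1" --pt "0 0 0.04 0 1" --pt "0 0 0.035 0 1" --pt "0 0 0.02 0 1" --pt "0 0 0 0 1" --pt "0 0 0 0 1"

```text
time: 7.5
tcp_pos: [0.4065, -0.2286, 0.2579]
orientation: [[-1.0, 0.001, 0.025], [0.002, 1.0, 0.006], [-0.025, 0.006, -1.0]]
ft_force: [0.4, -0.1, -1.6]
width: 0.0182
```

```bash
python3 -c "
from snap import *
stt();snap('l1',('side',))"
```

```text
t 7.5 tcp [ 0.4065 -0.2286  0.2579] yaw 179.91 z [ 0.025  0.006 -1.   ] F [ 0.38 -0.12 -1.58] M [0.022 0.033 0.058] w 0.0182 q6 -29.9
side scale 1.2291666666666667 org 0 0
```

View pics/side_l1.png

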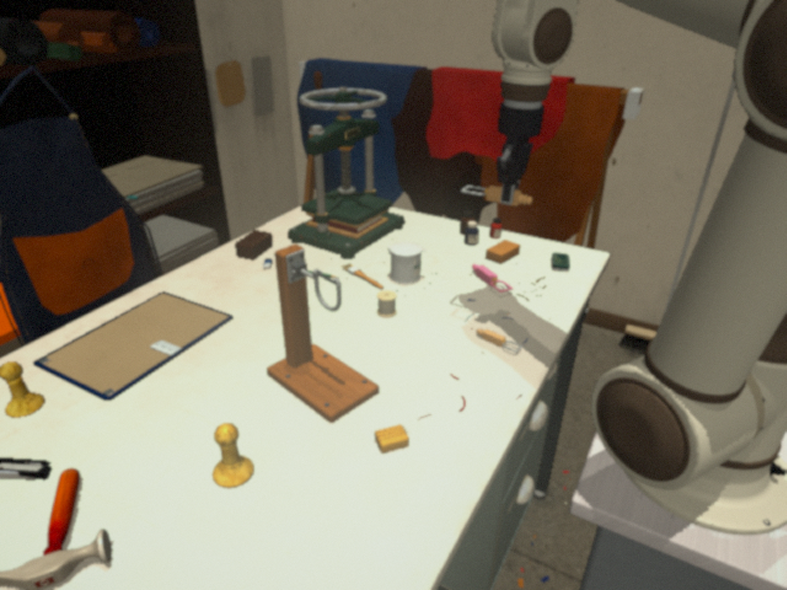

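Emit:
move_arm --pt "0.002 0.015 0.002 0 1" --pt "0.006 0.03 0.002 -1.5 1" --pt "0.006 0.04 0.002 -2 1" --pt "0.006 0.045 0.002 -2 1" --pt "0.006 0.045 0.002 -2 1" --pt "0.006 0.045 0.001 -2 1" --pt "0.006 0.045 0 -2 1" --pt "0.006 0.04 0 -1.5 1" --pt "0.004 0.025 0 -1 1" --pt "0 0.01 0 0 1"

```text
time: 8.55
tcp_pos: [0.4486, 0.1233, 0.2527]
orientation: [[-0.966, 0.259, 0.005], [0.259, 0.966, 0.004], [-0.004, 0.005, -1.0]]
ft_force: [-0.2, -0.7, -1.6]
width: 0.0181
```

Emit:
move_arm --pt "0 0 0 0 1" --pt "0 0 0 0 1"

```text
time: 8.75
tcp_pos: [0.4477, 0.1235, 0.2506]
orientation: [[-0.967, 0.256, 0.002], [0.256, 0.967, 0.002], [-0.001, 0.003, -1.0]]
ft_force: [-0.4, 0.4, -0.8]
width: 0.0183
```

```bash
python3 -c "
from snap import *
stt()"
```

```text
t 8.75 tcp [0.4477 0.1235 0.2506] yaw 165.2 z [ 0.002  0.002 -1.   ] F [-0.44  0.35 -0.76] M [-0.045 -0.031 -0.013] w 0.0183 q6 30.2
```

Emit:
move_arm --pt "0 0 0.015 0 1" --pt "0.006 0.0127 0.005 0 1" --pt "0.008 0.0127 0 0 1" --pt "0.008 0.0127 0 0 1" --pt "0 0 0 0 1" --pt "0 0 0 0 1"

```text
time: 9.35
tcp_pos: [0.4718, 0.1608, 0.2689]
orientation: [[-0.966, 0.26, -0.001], [0.26, 0.966, 0.001], [0.001, 0.001, -1.0]]
ft_force: [-0.1, -0.3, -1.1]
width: 0.0182
```

```bash
python3 -c "
from snap import *
stt();snap('m1',boxes={'side':(215,160,130,100),'top':(235,150,110,110)})
s=robot.get_state();print(tost(s['tcp_pos']))"
```

```text
t 9.35 tcp [0.4718 0.1608 0.2689] yaw 164.92 z [-0.001  0.001 -1.   ] F [-0.05 -0.27 -1.13] M [-0.026  0.001 -0.04 ] w 0.0182 q6 33.9
side scale 5.9 org 215 160
top scale 5.363636363636363 org 235 150
[[-0.11564045 -0.00067675  0.26892769]]
```

View pics/side_m1.png

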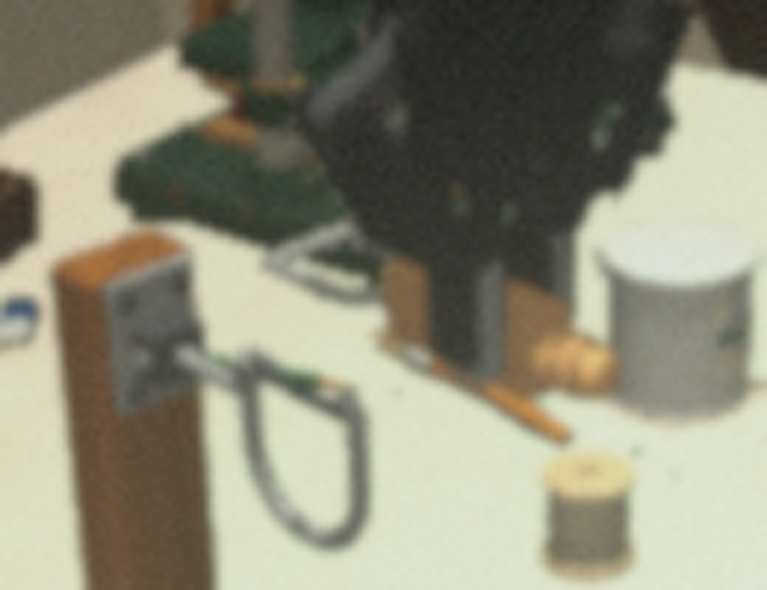

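View pics/top_m1.png

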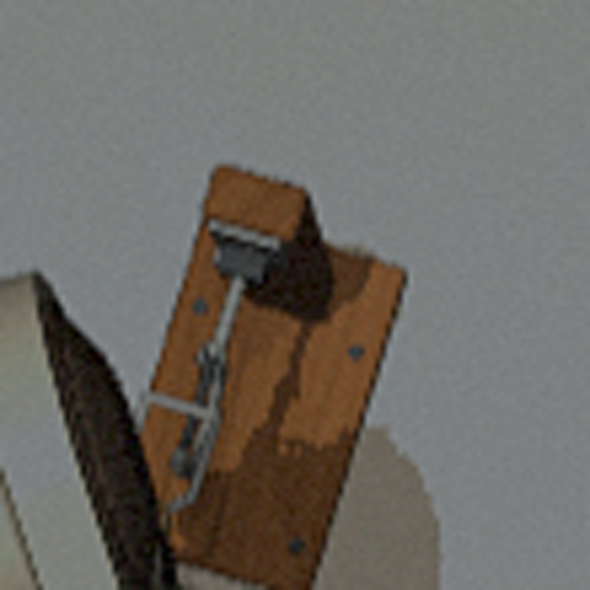

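Emit:
move_arm --pt "-0.0048 0.0018 -0.01 0 1" --pt "0 0 -0.012 0 1" --pt "0 0 -0.006 0 1" --pt "0 0 0 0 1" --pt "0 0 0 0 1"

```text
time: 9.95
tcp_pos: [0.4663, 0.1613, 0.2393]
orientation: [[-0.965, 0.261, -0.001], [0.261, 0.965, 0.001], [0.001, 0.001, -1.0]]
ft_force: [0.1, -0.5, -1.0]
width: 0.018
```

```bash
python3 -c "
from snap import *
stt();snap('m2',boxes={'side':(215,180,130,100),'top':(235,150,110,110)})
s=robot.get_state();print(tost(s['tcp_pos']))"
```

```text
t 9.95 tcp [0.4663 0.1613 0.2393] yaw 164.87 z [-0.001  0.001 -1.   ] F [ 0.08 -0.46 -0.97] M [-0.01   0.027 -0.039] w 0.018 q6 34.2
side scale 5.9 org 215 180
top scale 5.363636363636363 org 235 150
[[-0.12086217 -0.00108789  0.23959589]]
```

View pics/side_m2.png

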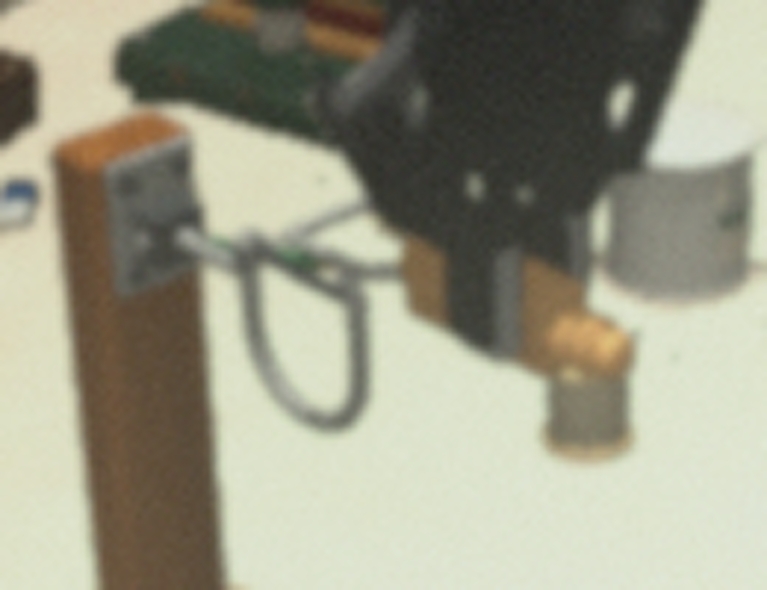

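View pics/top_m2.png

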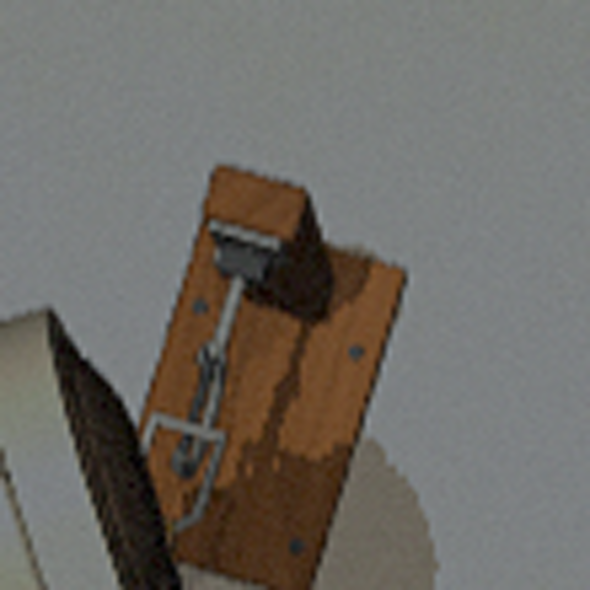

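Emit:
move_arm --pt "-0.0005 -0.002 -0.004 0 1" --pt "0 0 -0.002 0 1" --pt "0 0 0 0 1"

```text
time: 10.35
tcp_pos: [0.4662, 0.1593, 0.2338]
orientation: [[-0.965, 0.261, 0.001], [0.261, 0.965, 0.001], [-0.0, 0.001, -1.0]]
ft_force: [-0.3, 0.4, -0.1]
width: 0.0182
```

Emit:
move_arm --pt "0 0 -0.003 0 1" --pt "0 0 0 0 1"

```text
time: 10.55
tcp_pos: [0.4663, 0.1593, 0.2306]
orientation: [[-0.965, 0.261, 0.001], [0.261, 0.965, 0.001], [-0.001, 0.002, -1.0]]
ft_force: [-0.3, -0.6, -1.4]
width: 0.0182
```

Emit:
move_arm --pt "0 0 -0.003 0 1" --pt "0 0 0 0 1"

```text
time: 10.75
tcp_pos: [0.4663, 0.1593, 0.2273]
orientation: [[-0.965, 0.261, 0.001], [0.261, 0.965, 0.001], [-0.001, 0.002, -1.0]]
ft_force: [1.2, -0.6, -1.3]
width: 0.0182
```

Emit:
move_arm --pt "0 0 -0.002 0 1" --pt "0 0 0 0 1"

```text
time: 10.95
tcp_pos: [0.4663, 0.1593, 0.2251]
orientation: [[-0.965, 0.261, 0.001], [0.261, 0.965, 0.001], [-0.001, 0.002, -1.0]]
ft_force: [0.3, 0.4, -0.8]
width: 0.0178
```

Emit:
move_arm --pt "0 0 -0.002 0 1" --pt "0 0 0 0 1"

```text
time: 11.15
tcp_pos: [0.4663, 0.1593, 0.2229]
orientation: [[-0.965, 0.261, 0.001], [0.261, 0.965, 0.001], [-0.001, 0.002, -1.0]]
ft_force: [1.1, 0.5, -0.9]
width: 0.0179
```

Emit:
move_arm --pt "0 0 -0.002 0 1" --pt "0 0 0 0 1"

```text
time: 11.35
tcp_pos: [0.4664, 0.1593, 0.2209]
orientation: [[-0.965, 0.261, 0.001], [0.261, 0.965, 0.001], [-0.001, 0.002, -1.0]]
ft_force: [-0.7, 0.1, -0.2]
width: 0.0176
```

Emit:
move_arm --pt "0 0 -0.002 0 1" --pt "0 0 0 0 1"

```text
time: 11.55
tcp_pos: [0.4666, 0.1594, 0.2197]
orientation: [[-0.965, 0.261, 0.003], [0.261, 0.965, 0.002], [-0.002, 0.002, -1.0]]
ft_force: [-1.7, -0.1, 3.8]
width: 0.0182
```

Emit:
move_arm --pt "0 0 -0.002 0 1" --pt "0 0 0 0 1"

```text
time: 11.75
tcp_pos: [0.4667, 0.1595, 0.2185]
orientation: [[-0.965, 0.261, 0.004], [0.261, 0.965, 0.002], [-0.004, 0.003, -1.0]]
ft_force: [-1.2, -0.2, 4.0]
width: 0.0178
```

```bash
python3 -c "
from snap import *
stt();snap('m3',boxes={'side':(215,180,130,100),'top':(235,150,110,110)})
stt()"
```

```text
t 11.75 tcp [0.4667 0.1595 0.2185] yaw 164.87 z [ 0.004  0.002 -1.   ] F [-1.24 -0.22  4.  ] M [-0.087 -0.053 -0.011] w 0.0178 q6 34.0
side scale 5.9 org 215 180
top scale 5.363636363636363 org 235 150
t 11.85 tcp [0.4668 0.1596 0.2187] yaw 164.87 z [ 0.005  0.002 -1.   ] F [-2.37  0.22  4.9 ] M [-0.064 -0.058 -0.007] w 0.0179 q6 34.0
```

View pics/side_m3.png

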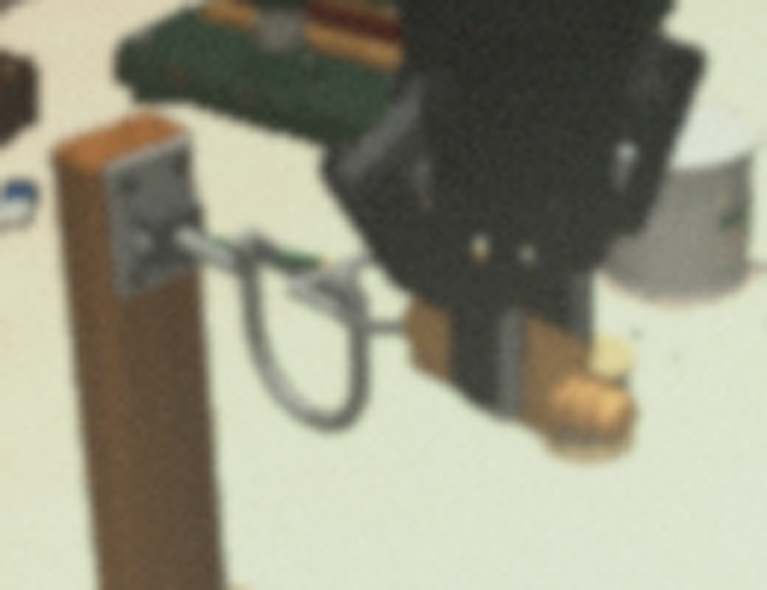

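View pics/top_m3.png

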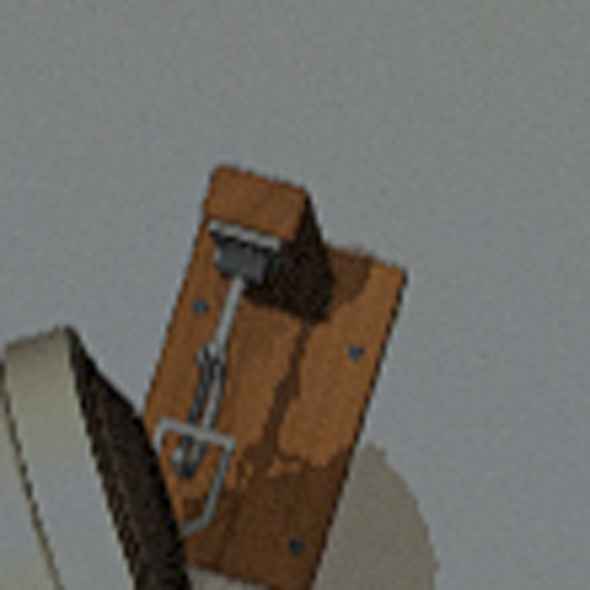

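Emit:
move_arm --pt "0 0 -0.003 0 1" --pt "0 0 0 0 1"

```text
time: 12.05
tcp_pos: [0.4668, 0.1596, 0.216]
orientation: [[-0.965, 0.261, 0.005], [0.261, 0.965, 0.003], [-0.004, 0.004, -1.0]]
ft_force: [-2.0, 0.0, 4.6]
width: 0.0183
```

Emit:
move_arm --pt "0 0 -0.003 0 1" --pt "0 0 0 0 1"

```text
time: 12.25
tcp_pos: [0.4669, 0.1596, 0.2133]
orientation: [[-0.965, 0.261, 0.006], [0.261, 0.965, 0.003], [-0.005, 0.004, -1.0]]
ft_force: [-2.2, 0.2, 5.4]
width: 0.018
```

Emit:
move_arm --pt "0 0 -0.003 0 1" --pt "0 0 0 0 1"

```text
time: 12.45
tcp_pos: [0.4672, 0.1595, 0.211]
orientation: [[-0.965, 0.261, 0.007], [0.261, 0.965, 0.003], [-0.006, 0.004, -1.0]]
ft_force: [-2.6, 0.2, 5.1]
width: 0.018
```

Emit:
move_arm --pt "0 0 -0.003 0 1" --pt "0 0 0 0 1"

```text
time: 12.65
tcp_pos: [0.4676, 0.1595, 0.2088]
orientation: [[-0.965, 0.261, 0.008], [0.261, 0.965, 0.003], [-0.007, 0.005, -1.0]]
ft_force: [-3.0, -0.2, 6.5]
width: 0.0182
```

Emit:
move_arm --pt "-0.0029 0.0008 0 0 1" --pt "0 0 0 0 1"

```text
time: 12.85
tcp_pos: [0.4651, 0.1604, 0.2097]
orientation: [[-0.965, 0.261, 0.01], [0.261, 0.965, 0.003], [-0.009, 0.006, -1.0]]
ft_force: [-5.2, 0.7, 4.2]
width: 0.0184
```

Emit:
move_arm --pt "-0.0029 0.0008 0 0 1" --pt "0 0 0 0 1"

```text
time: 13.05
tcp_pos: [0.4624, 0.1613, 0.2102]
orientation: [[-0.965, 0.261, 0.011], [0.261, 0.965, 0.004], [-0.01, 0.006, -1.0]]
ft_force: [-4.3, 1.2, 4.3]
width: 0.0182
```

```bash
python3 -c "
from snap import *
stt();snap('m4',boxes={'side':(215,180,130,100),'top':(235,150,110,110)})
s=robot.get_state();print(tost(s['tcp_pos']))"
```

```text
t 13.05 tcp [0.4624 0.1613 0.2102] yaw 164.84 z [ 0.011  0.004 -1.   ] F [-4.31  1.22  4.28] M [ 0.053  0.424 -0.01 ] w 0.0182 q6 34.4
side scale 5.9 org 215 180
top scale 5.363636363636363 org 235 150
[[-0.12451752 -0.00224373  0.20998739]]
```

View pics/side_m4.png

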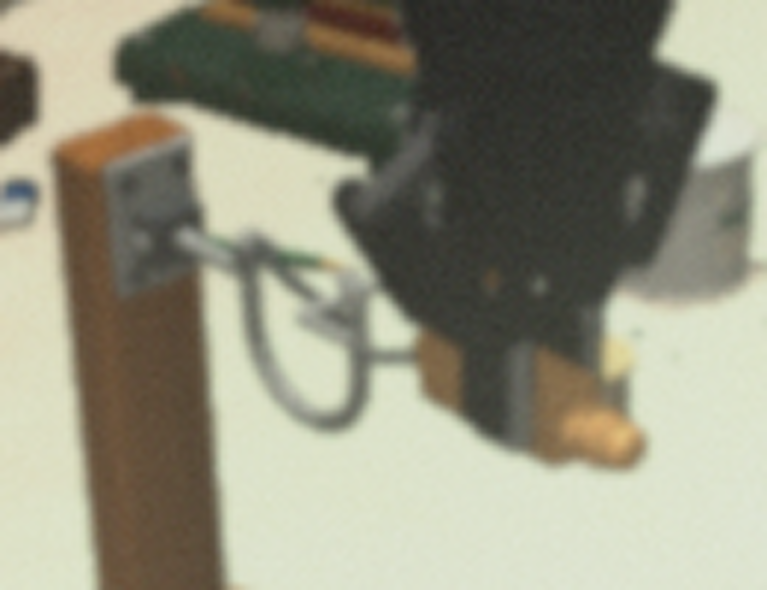

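View pics/top_m4.png

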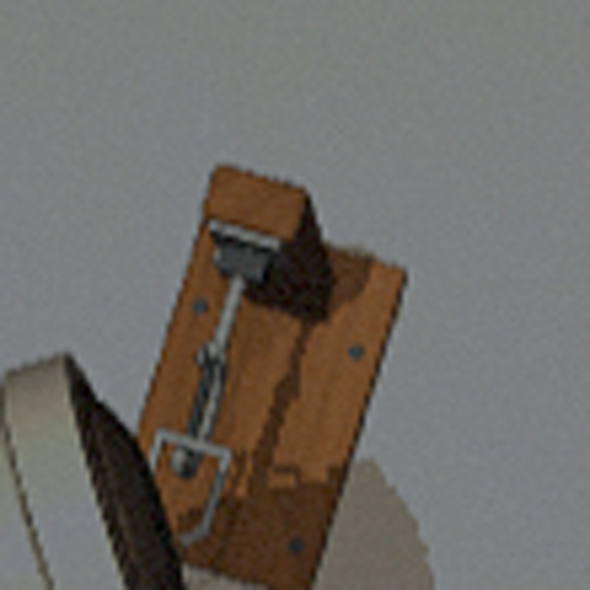

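Emit:
move_arm --pt "-0.0015 0.0004 0 0 1" --pt "0 0 0 0 1"

```text
time: 13.35
tcp_pos: [0.4614, 0.1616, 0.21]
orientation: [[-0.965, 0.261, 0.011], [0.262, 0.965, 0.003], [-0.01, 0.006, -1.0]]
ft_force: [-4.0, 1.2, 3.5]
width: 0.0186
```

Emit:
move_arm --pt "-0.0019 0.0005 0 0 1" --pt "0 0 0 0 1"

```text
time: 13.55
tcp_pos: [0.4595, 0.1621, 0.21]
orientation: [[-0.965, 0.262, 0.012], [0.262, 0.965, 0.003], [-0.01, 0.006, -1.0]]
ft_force: [-4.0, 1.6, 3.7]
width: 0.0178
```

Emit:
move_arm --pt "-0.0019 0.0005 0 0 1" --pt "0 0 0 0 1"

```text
time: 13.75
tcp_pos: [0.4573, 0.1627, 0.2098]
orientation: [[-0.965, 0.262, 0.011], [0.262, 0.965, 0.003], [-0.01, 0.006, -1.0]]
ft_force: [-5.2, 1.8, 3.2]
width: 0.0184
```

Emit:
move_arm --pt "-0.0014 0.0004 0 0 1" --pt "0 0 0 0 1"

```text
time: 13.95
tcp_pos: [0.4562, 0.163, 0.2097]
orientation: [[-0.965, 0.262, 0.012], [0.262, 0.965, 0.003], [-0.011, 0.006, -1.0]]
ft_force: [-1.7, 0.3, 3.1]
width: 0.018
```

```bash
python3 -c "
from snap import *
stt();snap('m5',boxes={'side':(215,180,130,100),'top':(255,200,60,50)})
s=robot.get_state();print(tost(s['tcp_pos']))"
```

```text
t 13.95 tcp [0.4562 0.163  0.2097] yaw 164.82 z [ 0.012  0.003 -1.   ] F [-1.66  0.28  3.09] M [ 0.058 -0.098 -0.003] w 0.018 q6 34.9
side scale 5.9 org 215 180
top scale 6 org 255 200
[[-0.13121799 -0.00221774  0.20963968]]
```

View pics/side_m5.png

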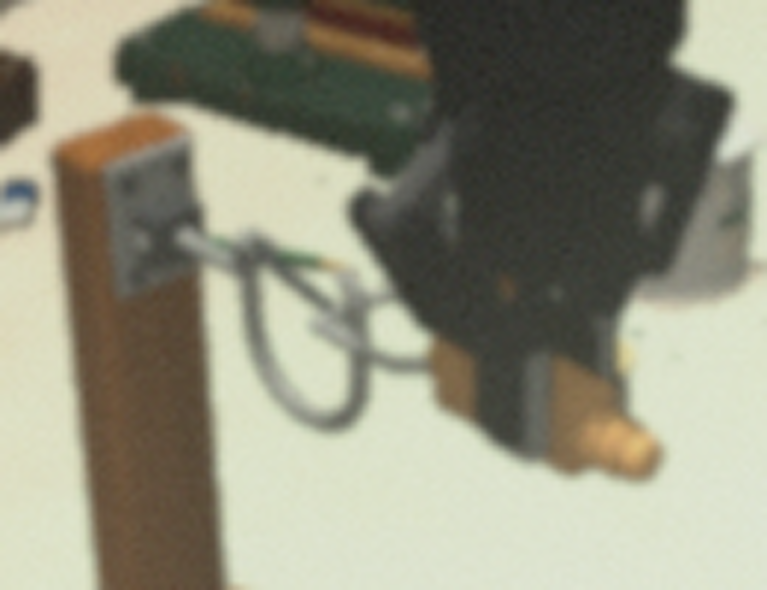

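View pics/top_m5.png

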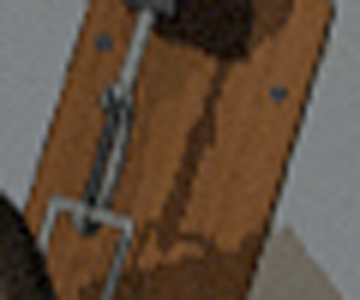

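Emit:
move_arm --pt "-0.0005 0.0001 -0.003 0 1" --pt "0 0 0 0 1"

```text
time: 14.25
tcp_pos: [0.4563, 0.163, 0.207]
orientation: [[-0.965, 0.262, 0.013], [0.262, 0.965, 0.003], [-0.012, 0.006, -1.0]]
ft_force: [0.8, 0.6, 0.6]
width: 0.0183
```

Emit:
move_arm --pt "0 0 -0.003 0 1" --pt "0 0 0 0 1"

```text
time: 14.45
tcp_pos: [0.4563, 0.163, 0.2038]
orientation: [[-0.965, 0.262, 0.013], [0.262, 0.965, 0.003], [-0.012, 0.006, -1.0]]
ft_force: [-0.9, 1.0, 0.8]
width: 0.0185
```

Emit:
move_arm --pt "0 0 -0.003 0 1" --pt "0 0 0 0 1"

```text
time: 14.65
tcp_pos: [0.4562, 0.1629, 0.2004]
orientation: [[-0.965, 0.262, 0.013], [0.262, 0.965, 0.003], [-0.012, 0.006, -1.0]]
ft_force: [3.9, -1.3, -3.9]
width: 0.0182
```

```bash
python3 -c "
from snap import *
stt();snap('m6',boxes={'side':(245,205,80,60),'top':(255,200,60,50)})
stt()
s=robot.get_state();print(tost(s['tcp_pos']))"
```

```text
t 14.65 tcp [0.4562 0.1629 0.2004] yaw 164.8 z [ 0.013  0.003 -1.   ] F [ 3.93 -1.26 -3.94] M [-0.139 -0.586 -0.065] w 0.0182 q6 34.9
side scale 6 org 245 205
top scale 6 org 255 200
t 14.75 tcp [0.4564 0.1629 0.2004] yaw 164.8 z [ 0.013  0.002 -1.   ] F [ 2.6  -0.95 -0.45] M [-0.158 -0.493 -0.058] w 0.0185 q6 34.9
[[-0.13095295 -0.00228226  0.20036371]]
```

View pics/side_m6.png

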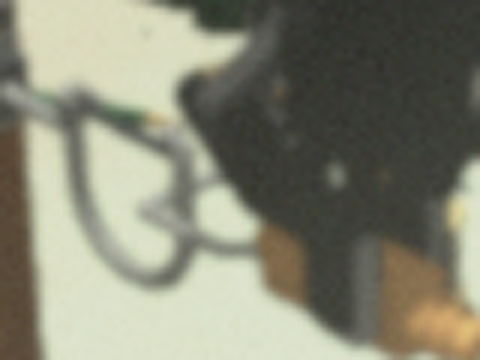

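Run:
```python
from h import *
ims=[load(n)["pixels"][210:255,245:300,::-1] for n in("side0","side_m5","side_m6")]
cv2.imwrite("pics/cmp.png",cv2.resize(np.hstack(ims),(790,int(790*45/165)),interpolation=cv2.INTER_CUBIC))
```

```text
(no output)
```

View pics/cmp.png

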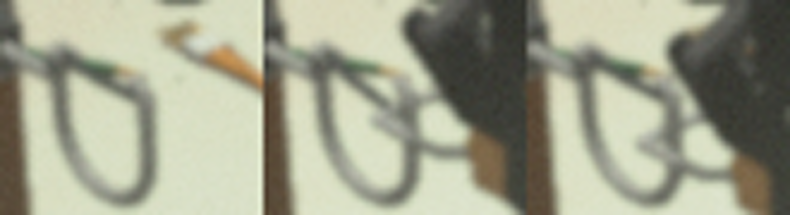

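Emit:
move_arm --pt "0.001 -0.0003 -0.002 0 1" --pt "0 0 -0.004 0 1" --pt "0 0 -0.004 0 1" --pt "0 0 0 0 1"

```text
time: 15.15
tcp_pos: [0.4567, 0.1625, 0.1881]
orientation: [[-0.965, 0.262, 0.01], [0.262, 0.965, 0.002], [-0.009, 0.004, -1.0]]
ft_force: [1.7, -0.0, -0.8]
width: 0.0178
```

Emit:
move_arm --pt "0.0039 -0.001 -0.004 0 1" --pt "0.0039 -0.001 -0.004 0 1" --pt "0 0 0 0 1"

```text
time: 15.45
tcp_pos: [0.4648, 0.1603, 0.1791]
orientation: [[-0.965, 0.262, 0.009], [0.262, 0.965, 0.002], [-0.008, 0.004, -1.0]]
ft_force: [-0.0, -0.5, -0.4]
width: 0.0182
```

```bash
python3 -c "
from snap import *
stt()
s=robot.get_state();print(tost(s['tcp_pos']))"
```

```text
t 15.45 tcp [0.4648 0.1603 0.1791] yaw 164.82 z [ 0.009  0.002 -1.   ] F [-0.05 -0.45 -0.42] M [-0.015  0.031  0.004] w 0.0182 q6 34.3
[[-0.12212473 -0.0025583   0.1791055 ]]
```

Emit:
move_arm --pt "0.0039 -0.0008 -0.003 0 1" --pt "0.0029 -0.0006 -0.003 0 1" --pt "0 0 0 0 1"

```text
time: 15.75
tcp_pos: [0.4723, 0.1587, 0.1724]
orientation: [[-0.965, 0.262, 0.009], [0.262, 0.965, 0.002], [-0.008, 0.004, -1.0]]
ft_force: [-0.5, -0.4, -1.4]
width: 0.0181
```

Emit:
move_arm --pt "0 0 -0.002 0 1" --pt "0 0 0 0 1"

```text
time: 15.95
tcp_pos: [0.4723, 0.1586, 0.1702]
orientation: [[-0.965, 0.262, 0.008], [0.262, 0.965, 0.002], [-0.008, 0.004, -1.0]]
ft_force: [0.3, -0.1, -0.7]
width: 0.0179
```

Emit:
move_arm --pt "0 0 -0.0015 0 1" --pt "0 0 0 0 1"

```text
time: 16.15
tcp_pos: [0.4724, 0.1587, 0.169]
orientation: [[-0.965, 0.262, 0.009], [0.262, 0.965, 0.002], [-0.008, 0.004, -1.0]]
ft_force: [0.1, 0.1, 0.1]
width: 0.0181
```

Emit:
move_arm --pt "0 0 -0.001 0 1" --pt "0 0 0 0 1"

```text
time: 16.35
tcp_pos: [0.4725, 0.1588, 0.1686]
orientation: [[-0.965, 0.262, 0.01], [0.262, 0.965, 0.002], [-0.009, 0.005, -1.0]]
ft_force: [-0.6, -0.9, 1.4]
width: 0.0178
```

```bash
python3 -c "
from snap import *
stt();snap('m7',boxes={'side':(215,200,120,90),'top':(235,180,90,70)})
stt()
s=robot.get_state();print(tost(s['tcp_pos']))"
```

```text
t 16.35 tcp [0.4725 0.1588 0.1686] yaw 164.81 z [ 0.01   0.002 -1.   ] F [-0.6  -0.89  1.42] M [-0.108  0.061  0.004] w 0.0178 q6 33.8
side scale 6 org 215 200
top scale 6 org 235 180
t 16.45 tcp [0.4725 0.1588 0.1686] yaw 164.81 z [ 0.01   0.002 -1.   ] F [-1.84  0.04  0.91] M [-0.108 -0.018 -0.046] w 0.018 q6 33.8
[[-0.1143002  -0.00203832  0.16858636]]
```

View pics/side_m7.png

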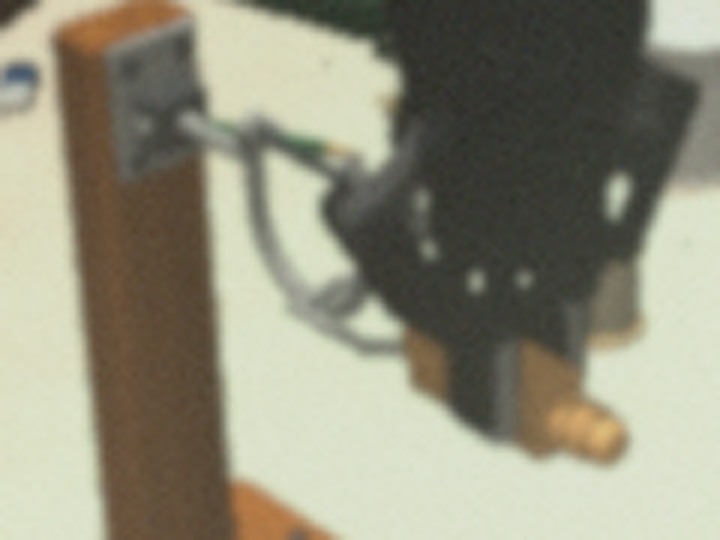

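View pics/top_m7.png

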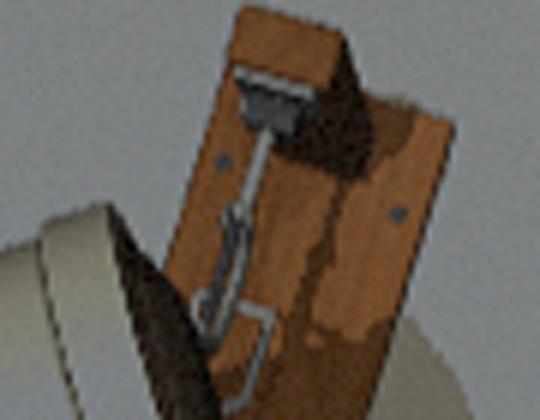

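Emit:
move_arm --pt "0 0 0 0 1" --pt "0 0 0 0 1" --pt "0 0 -0.002 0 1" --pt "0 0 -0.002 0 1" --pt "0 0 0 0 1" --newtons 20

```text
time: 16.95
tcp_pos: [0.4732, 0.1591, 0.1671]
orientation: [[-0.965, 0.262, 0.014], [0.262, 0.965, 0.003], [-0.013, 0.007, -1.0]]
ft_force: [-2.7, 0.5, 6.9]
width: 0.0181
```

Emit:
move_arm --pt "0 0 -0.003 0 1" --pt "0 0 -0.003 0 1" --pt "0 0 0 0 1"

```text
time: 17.25
tcp_pos: [0.4751, 0.1588, 0.1646]
orientation: [[-0.965, 0.263, 0.022], [0.263, 0.965, 0.003], [-0.02, 0.009, -1.0]]
ft_force: [-2.7, -1.7, 5.0]
width: 0.0179
```

Emit:
move_arm --pt "0 0 -0.004 0 1" --pt "0 0 -0.004 0 1" --pt "0 0 0 0 1"

```text
time: 17.55
tcp_pos: [0.4778, 0.159, 0.1598]
orientation: [[-0.964, 0.263, 0.031], [0.264, 0.965, 0.004], [-0.029, 0.012, -1.0]]
ft_force: [-1.2, -0.9, 0.9]
width: 0.0184
```

Emit:
move_arm --pt "0 0 -0.004 0 1" --pt "0 0 -0.004 0 1" --pt "0 0 0 0 1"

```text
time: 17.85
tcp_pos: [0.4796, 0.159, 0.1538]
orientation: [[-0.964, 0.264, 0.037], [0.264, 0.965, 0.005], [-0.035, 0.015, -0.999]]
ft_force: [-3.0, 0.1, 4.2]
width: 0.0178
```

```bash
python3 -c "
from snap import *
stt();snap('m8',('side',),boxes={'side':(215,200,120,90)})
stt()
s=robot.get_state();print(tost(s['tcp_pos']))"
```

```text
t 17.85 tcp [0.4796 0.159  0.1538] yaw 164.69 z [ 0.037  0.005 -0.999] F [-3.03  0.14  4.18] M [-0.168  0.21  -0.127] w 0.0178 q6 33.9
side scale 6 org 215 200
t 17.9 tcp [0.4796 0.159  0.1539] yaw 164.68 z [ 0.037  0.005 -0.999] F [-0.4  -1.17  3.86] M [-0.306 -0.325 -0.057] w 0.0178 q6 33.9
[[-1.07538642e-01 -2.86117688e-05  1.53877735e-01]]
```

View pics/side_m8.png

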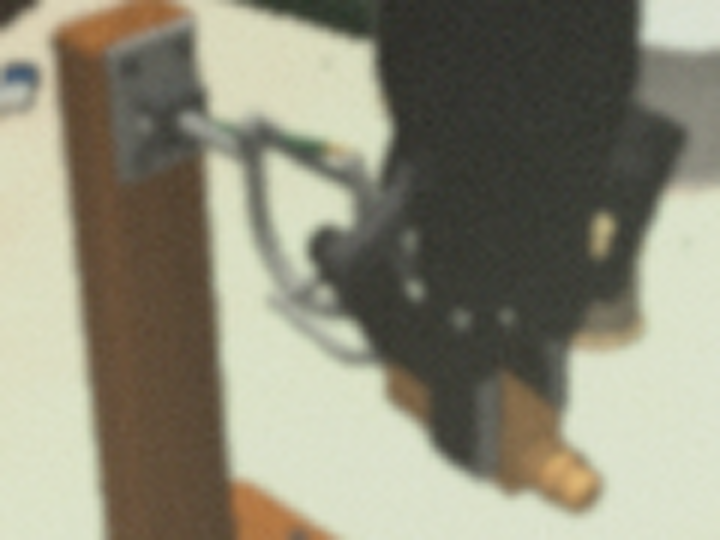

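Emit:
move_arm --pt "-0.001 0.0002 -0.004 0 1" --pt "-0.001 0.0002 -0.004 0 1" --pt "-0.001 0.0002 -0.004 0 1" --pt "0 0 0 0 1"

```text
time: 18.3
tcp_pos: [0.48, 0.1597, 0.1447]
orientation: [[-0.963, 0.264, 0.047], [0.265, 0.964, 0.005], [-0.044, 0.018, -0.999]]
ft_force: [-1.6, -0.3, 1.7]
width: 0.0178
```

Emit:
move_arm --pt "-0.0005 0.0002 -0.004 0 1" --pt "-0.0005 0.0002 -0.004 0 1" --pt "-0.0005 0.0002 -0.004 0 1" --pt "0 0 0 0 1"

```text
time: 18.7
tcp_pos: [0.4816, 0.1602, 0.1357]
orientation: [[-0.962, 0.265, 0.057], [0.266, 0.964, 0.006], [-0.054, 0.021, -0.998]]
ft_force: [-6.4, -1.5, 6.8]
width: 0.0181
```

```bash
python3 -c "
from snap import *
stt();snap('m9',('side',),boxes={'side':(215,200,120,90)})
s=robot.get_state();print(tost(s['tcp_pos']))"
```

```text
t 18.7 tcp [0.4816 0.1602 0.1357] yaw 164.55 z [ 0.057  0.006 -0.998] F [-6.43 -1.48  6.83] M [-0.365  0.333 -0.265] w 0.0181 q6 34.2
side scale 6 org 215 200
[[-0.10592002  0.00156555  0.13583098]]
```

View pics/side_m9.png

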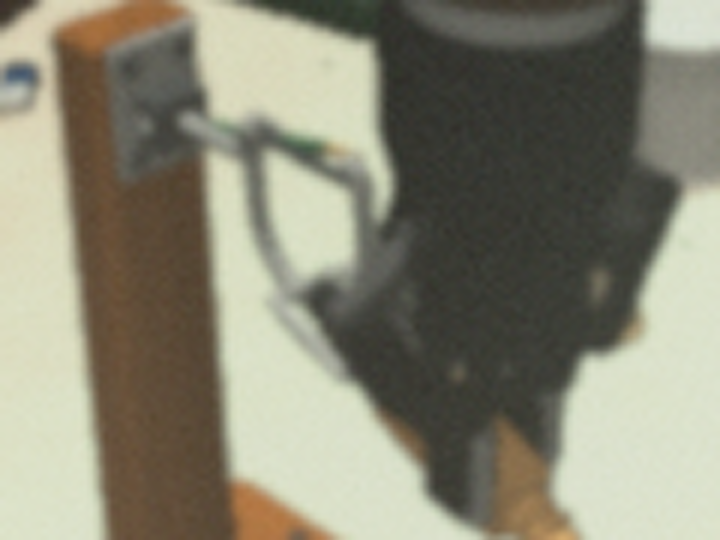

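Emit:
move_arm --pt "-0.002 0.0003 -0.002 0 1" --pt "-0.001 0.0002 -0.004 0 1" --pt "-0.001 0.0002 -0.004 0 1" --pt "0 0 0 0 1"

```text
time: 19.15
tcp_pos: [0.4816, 0.1609, 0.1298]
orientation: [[-0.961, 0.266, 0.069], [0.267, 0.964, 0.006], [-0.065, 0.024, -0.998]]
ft_force: [-3.6, 1.3, 3.8]
width: 0.018
```

Emit:
move_arm --pt "-0.001 0.0002 -0.004 0 1" --pt "-0.001 0.0002 -0.004 0 1" --pt "0 0 0 0 1"

```text
time: 19.45
tcp_pos: [0.4823, 0.1614, 0.1242]
orientation: [[-0.961, 0.267, 0.077], [0.268, 0.963, 0.007], [-0.072, 0.027, -0.997]]
ft_force: [-2.0, 0.1, 2.3]
width: 0.0183
```

```bash
python3 -c "
from snap import *
stt();snap('m10',('side','top'),boxes={'side':(215,200,120,90),'top':(235,180,90,70)})
s=robot.get_state();print(tost(s['tcp_pos']))"
```

```text
t 19.45 tcp [0.4823 0.1614 0.1242] yaw 164.42 z [ 0.077  0.007 -0.997] F [-2.    0.09  2.29] M [-0.03   0.142 -0.059] w 0.0183 q6 34.6
side scale 6 org 215 200
top scale 6 org 235 180
[[-0.10535331  0.00302023  0.12434459]]
```

View pics/side_m10.png

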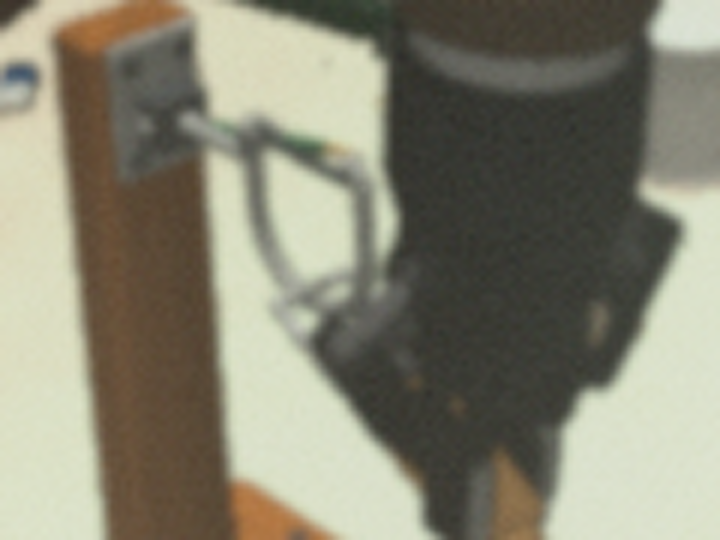

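View pics/top_m10.png

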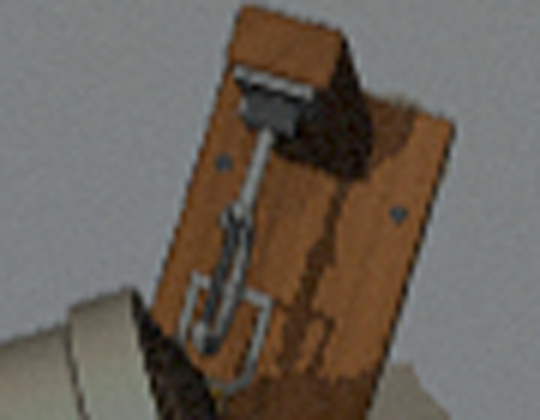

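Emit:
move_arm --pt "-0.001 -0.0004 -0.004 0 1" --pt "-0.001 -0.0004 -0.004 0 1" --pt "-0.001 -0.0004 -0.004 0 1" --pt "0 0 0 0 1"

```text
time: 19.95
tcp_pos: [0.4845, 0.1605, 0.1163]
orientation: [[-0.959, 0.267, 0.09], [0.269, 0.963, 0.007], [-0.085, 0.031, -0.996]]
ft_force: [-2.2, -0.2, 3.5]
width: 0.0184
```

Emit:
move_arm --pt "-0.001 -0.0004 -0.004 0 1" --pt "-0.001 -0.0004 -0.003 0 1" --pt "0 0 0 0 1"

```text
time: 20.25
tcp_pos: [0.4859, 0.16, 0.1123]
orientation: [[-0.958, 0.267, 0.1], [0.269, 0.963, 0.008], [-0.094, 0.035, -0.995]]
ft_force: [-2.5, 0.1, 2.7]
width: 0.0178
```

```bash
python3 -c "
from snap import *
stt();snap('m11',('side','top'),boxes={'side':(215,200,120,90),'top':(235,180,90,70)})
s=robot.get_state();print(tost(s['tcp_pos']))"
```

```text
t 20.25 tcp [0.4859 0.16   0.1123] yaw 164.3 z [ 0.1    0.008 -0.995] F [-2.47  0.07  2.69] M [-0.115  0.107  0.002] w 0.0178 q6 34.5
side scale 6 org 215 200
top scale 6 org 235 180
[[-0.10167562  0.00251269  0.11229494]]
```

View pics/side_m11.png

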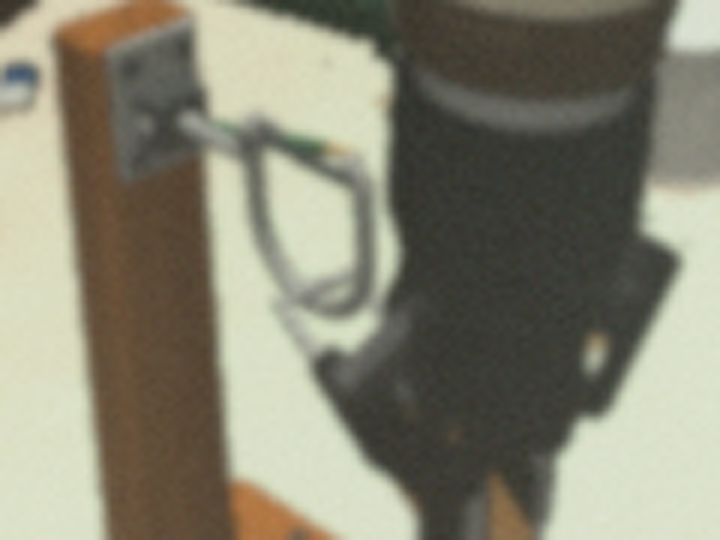

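Emit:
move_arm --pt "0 -0.0004 -0.004 0 1" --pt "0 -0.0004 -0.004 0 1" --pt "0 -0.0004 -0.004 0 1" --pt "0 0 0 0 1"

```text
time: 20.75
tcp_pos: [0.4906, 0.1592, 0.1044]
orientation: [[-0.957, 0.267, 0.112], [0.27, 0.963, 0.009], [-0.105, 0.039, -0.994]]
ft_force: [-3.4, -1.8, 4.1]
width: 0.0184
```

Emit:
move_arm --pt "0 -0.0004 -0.004 0 1" --pt "0 -0.0004 -0.004 0 1" --pt "0 0 0 0 1"

```text
time: 21.05
tcp_pos: [0.494, 0.1588, 0.0994]
orientation: [[-0.956, 0.267, 0.121], [0.271, 0.963, 0.01], [-0.113, 0.042, -0.993]]
ft_force: [-2.0, -0.5, 1.1]
width: 0.018
```

```bash
python3 -c "
from snap import *
stt();snap('m12',('side','top'),boxes={'side':(215,180,120,90),'top':(225,170,120,90)})
s=robot.get_state();print(tost(s['tcp_pos']))"
```

```text
t 21.05 tcp [0.494  0.1588 0.0994] yaw 164.2 z [ 0.121  0.01  -0.993] F [-1.99 -0.53  1.07] M [-0.086  0.194 -0.067] w 0.018 q6 34.3
side scale 6 org 215 180
top scale 6 org 225 170
[[-0.09364501  0.00344784  0.09935849]]
```

View pics/side_m12.png

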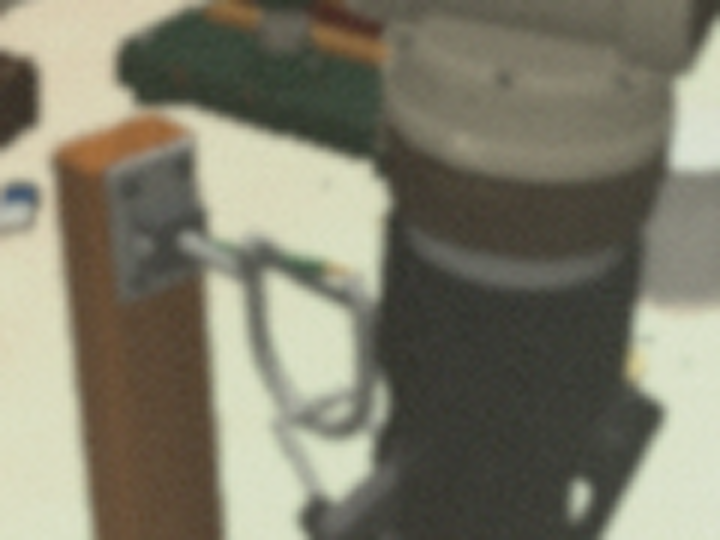

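View pics/top_m12.png

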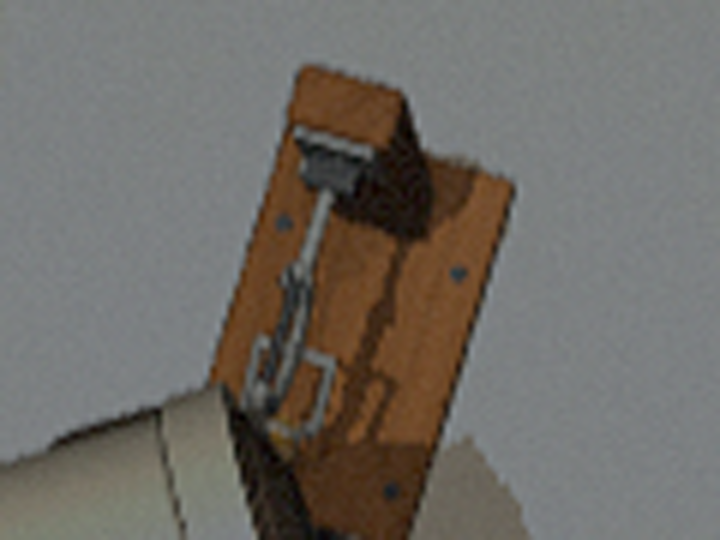

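Emit:
move_arm --pt "0 0 0 0 0.5" --pt "0 0 0 0 0.4" --pt "0 0 0 0 0.4" --pt "-0.01 0.0026 0 0 0.3" --pt "-0.02 0.005 0 0 0.3" --pt "-0.03 0.008 0 0 0.3" --pt "-0.03 0.008 0 0 0.3" --pt "-0.02 0.005 0 0 0.3" --pt "0 0 0 0 0.3"

```text
time: 22.05
tcp_pos: [0.3742, 0.1873, 0.0942]
orientation: [[-0.957, 0.269, 0.109], [0.271, 0.963, 0.008], [-0.103, 0.038, -0.994]]
ft_force: [0.3, 0.3, 0.3]
width: 0.06
```

```bash
python3 -c "
from snap import *
stt();snap('r1',('side','top'),boxes={'side':(195,180,140,140),'top':(225,170,120,120)})
s=robot.get_state();print(tost(s['tcp_pos']))"
```

```text
t 22.05 tcp [0.3742 0.1873 0.0942] yaw 164.19 z [ 0.109  0.008 -0.994] F [0.33 0.26 0.31] M [-0.025  0.09   0.02 ] w 0.06 q6 43.9
side scale 4.214285714285714 org 195 180
top scale 4.916666666666667 org 225 170
[[-0.21482752  0.00059612  0.09447849]]
```

View pics/side_r1.png

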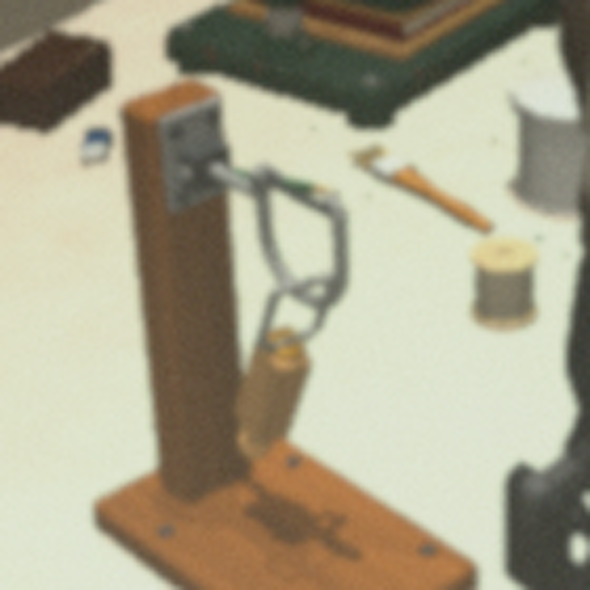

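View pics/top_r1.png

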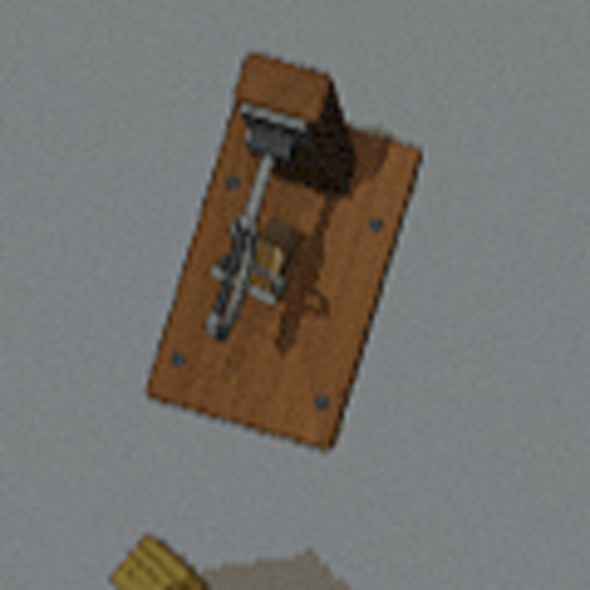

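Emit:
move_arm --pt "-0.005 0 0.02 0 0.3" --pt "-0.005 0 0.03 0 0.3" --pt "0 0 0.03 0 0.3" --pt "0 0 0.02 0 0.3" --pt "0 0 0 0 0.3" --pt "0 0 0 0 0.3" --pt "0 0 0 0 0.3" --pt "0 0 0 0 0.3" --pt "0 0 0 0 0.3" --pt "0 0 0 0 0.3"

```text
time: 23.15
tcp_pos: [0.3675, 0.1851, 0.1928]
orientation: [[-0.956, 0.273, 0.104], [0.275, 0.961, 0.004], [-0.099, 0.033, -0.995]]
ft_force: [0.2, 0.2, -0.1]
width: 0.0598
```

Emit:
move_arm --pt "0 0 0 0 0.3" --pt "0 0 0 0 0.3" --pt "0 0 0 0 0.3" --pt "0 0 0 0 0.3" --pt "0 0 0 0 0.3" --pt "0 0 0 0 0.3" --pt "0 0 0 0 0.3" --pt "0 0 0 0 0.3" --pt "0 0 0 0 0.3" --pt "0 0 0 0 0.3"

```text
time: 24.15
tcp_pos: [0.3672, 0.1851, 0.1924]
orientation: [[-0.956, 0.273, 0.104], [0.275, 0.962, 0.004], [-0.099, 0.032, -0.995]]
ft_force: [-0.3, 0.1, -0.1]
width: 0.0598
```

Emit:
move_arm --pt "0 0 0 0 0.3" --pt "0 0 0 0 0.3" --pt "0 0 0 0 0.3" --pt "0 0 0 0 0.3" --pt "0 0 0 0 0.3" --pt "0 0 0 0 0.3" --pt "0 0 0 0 0.3" --pt "0 0 0 0 0.3" --pt "0 0 0 0 0.3" --pt "0 0 0 0 0.3"

```text
time: 25.15
tcp_pos: [0.3672, 0.1851, 0.1924]
orientation: [[-0.956, 0.273, 0.104], [0.275, 0.962, 0.004], [-0.099, 0.032, -0.995]]
ft_force: [-0.5, 0.7, -0.3]
width: 0.0598
```

Emit:
move_arm --pt "0 0 0 0 0.3" --pt "0 0 0 0 0.3" --pt "0 0 0 0 0.3" --pt "0 0 0 0 0.3" --pt "0 0 0 0 0.3" --pt "0 0 0 0 0.3" --pt "0 0 0 0 0.3" --pt "0 0 0 0 0.3" --pt "0 0 0 0 0.3" --pt "0 0 0 0 0.3"

```text
time: 26.15
tcp_pos: [0.3672, 0.1851, 0.1924]
orientation: [[-0.956, 0.273, 0.104], [0.275, 0.962, 0.004], [-0.099, 0.032, -0.995]]
ft_force: [0.7, 0.1, -0.4]
width: 0.0595
```

Run:
```python
from snap import *
stt();snap('r2',('side',),boxes={'side':(195,180,140,140)})
for i in range(4): 
    c=imaging.capture("side");np.savez(f"sw{i}.npz",**c)
ims=[load(f"sw{i}")["pixels"][200:310,225:300,::-1] for i in range(4)]
cv2.imwrite("pics/sw.png",cv2.resize(np.hstack(ims),None,fx=2.6,fy=2.6,interpolation=cv2.INTER_CUBIC))
snap('r3',('top',))
```

```text
t 26.15 tcp [0.3672 0.1851 0.1924] yaw 163.98 z [ 0.104  0.004 -0.995] F [ 0.74  0.11 -0.41] M [-0.014  0.056  0.048] w 0.0595 q6 44.4
side scale 4.214285714285714 org 195 180
top scale 1.2291666666666667 org 0 0
```

View pics/side_r2.png

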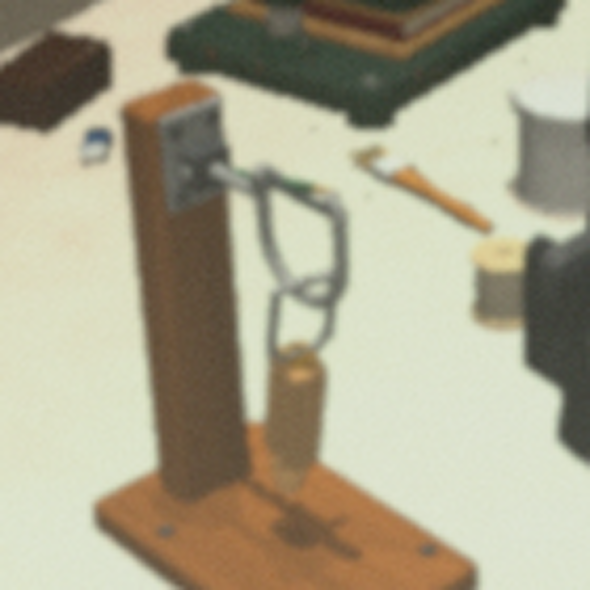

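View pics/sw.png

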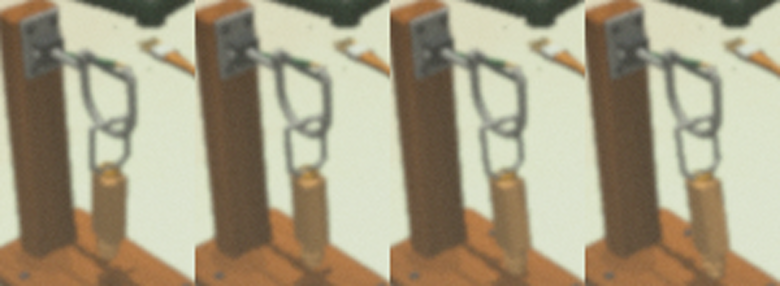

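View pics/top_r3.png

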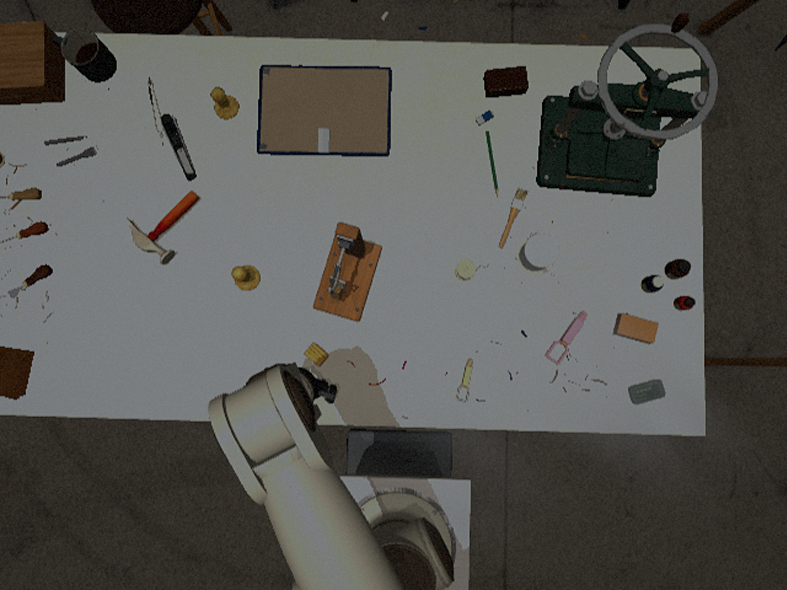

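Emit:
move_arm --pt "0 0 0 0 0.3" --pt "0 0 0 0 0.3" --pt "0 0 0 0 0.3" --pt "0 0 0 0 0.3" --pt "0 0 0 0 0.3" --pt "0 0 0 0 0.3" --pt "0 0 0 0 0.3" --pt "0 0 0 0 0.3" --pt "0 0 0 0 0.3" --pt "0 0 0 0 0.3"

```text
time: 27.45
tcp_pos: [0.3672, 0.1851, 0.1924]
orientation: [[-0.956, 0.273, 0.104], [0.275, 0.962, 0.004], [-0.099, 0.032, -0.995]]
ft_force: [1.1, 0.6, -0.6]
width: 0.0598
```

Emit:
move_arm --pt "0 0 0 0 0.3" --pt "0 0 0 0 0.3" --pt "0 0 0 0 0.3" --pt "0 0 0 0 0.3" --pt "0 0 0 0 0.3" --pt "0 0 0 0 0.3" --pt "0 0 0 0 0.3" --pt "0 0 0 0 0.3" --pt "0 0 0 0 0.3" --pt "0 0 0 0 0.3"

```text
time: 28.45
tcp_pos: [0.3672, 0.1851, 0.1924]
orientation: [[-0.956, 0.273, 0.104], [0.275, 0.962, 0.004], [-0.099, 0.032, -0.995]]
ft_force: [-0.7, 0.3, -0.9]
width: 0.0596
```

Emit:
move_arm --pt "0 0 0 0 0.3" --pt "0 0 0 0 0.3" --pt "0 0 0 0 0.3" --pt "0 0 0 0 0.3" --pt "0 0 0 0 0.3" --pt "0 0 0 0 0.3" --pt "0 0 0 0 0.3" --pt "0 0 0 0 0.3" --pt "0 0 0 0 0.3" --pt "0 0 0 0 0.3"

```text
time: 29.45
tcp_pos: [0.3672, 0.1851, 0.1924]
orientation: [[-0.956, 0.273, 0.104], [0.275, 0.962, 0.004], [-0.099, 0.032, -0.995]]
ft_force: [-0.3, 0.0, -1.1]
width: 0.0597
```

Emit:
move_arm --pt "0 0 0 0 0.3" --pt "0 0 0 0 0.3" --pt "0 0 0 0 0.3" --pt "0 0 0 0 0.3" --pt "0 0 0 0 0.3" --pt "0 0 0 0 0.3" --pt "0 0 0 0 0.3" --pt "0 0 0 0 0.3" --pt "0 0 0 0 0.3" --pt "0 0 0 0 0.3"

```text
time: 30.45
tcp_pos: [0.3672, 0.1851, 0.1924]
orientation: [[-0.956, 0.273, 0.104], [0.275, 0.962, 0.004], [-0.099, 0.032, -0.995]]
ft_force: [0.9, -0.2, -0.4]
width: 0.0596
```

Emit:
move_arm --pt "0 0 0 0 0.3" --pt "0 0 0 0 0.3" --pt "0 0 0 0 0.3" --pt "0 0 0 0 0.3" --pt "0 0 0 0 0.3" --pt "0 0 0 0 0.3" --pt "0 0 0 0 0.3" --pt "0 0 0 0 0.3" --pt "0 0 0 0 0.3" --pt "0 0 0 0 0.3"

```text
time: 31.45
tcp_pos: [0.3672, 0.1851, 0.1924]
orientation: [[-0.956, 0.273, 0.104], [0.275, 0.962, 0.004], [-0.099, 0.032, -0.995]]
ft_force: [-0.4, -1.1, -0.5]
width: 0.0601
```

Emit:
move_arm --pt "0 0 0 0 0.3" --pt "0 0 0 0 0.3" --pt "0 0 0 0 0.3" --pt "0 0 0 0 0.3" --pt "0 0 0 0 0.3" --pt "0 0 0 0 0.3" --pt "0 0 0 0 0.3" --pt "0 0 0 0 0.3" --pt "0 0 0 0 0.3" --pt "0 0 0 0 0.3"

```text
time: 32.45
tcp_pos: [0.3672, 0.1851, 0.1924]
orientation: [[-0.956, 0.273, 0.104], [0.275, 0.962, 0.004], [-0.099, 0.032, -0.995]]
ft_force: [0.1, 0.5, -0.0]
width: 0.0597
```

Run:
```python
from snap import *
stt()
for i in range(6): 
    c=imaging.capture("side");np.savez(f"sx{i}.npz",**c)
ims=[load(f"sx{i}")["pixels"][200:310,232:282,::-1] for i in range(6)]
cv2.imwrite("pics/sx.png",cv2.resize(np.hstack(ims),None,fx=2.6,fy=2.6,interpolation=cv2.INTER_CUBIC))
a=load("side0")["pixels"];d=cv2.absdiff(a,load("sx5")["pixels"]).max(2)
cv2.imwrite("pics/diff.png",np.hstack([a[100:420,150:470,::-1],cv2.cvtColor(np.minimum(d[100:420,150:470]*3.,255).astype(np.uint8),cv2.COLOR_GRAY2BGR)]))
```

```text
t 32.45 tcp [0.3672 0.1851 0.1924] yaw 163.98 z [ 0.104  0.004 -0.995] F [ 0.06  0.46 -0.01] M [0.043 0.068 0.008] w 0.0597 q6 44.4
```

View pics/sx.png

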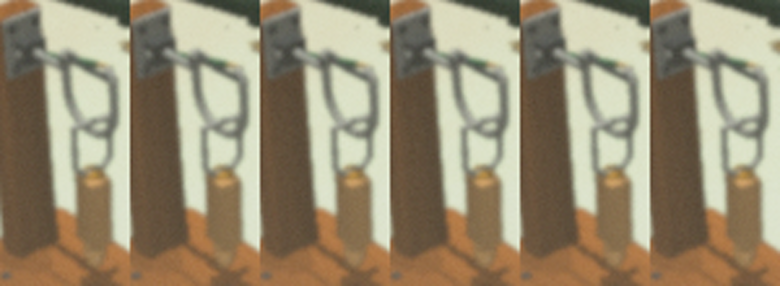

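View pics/diff.png

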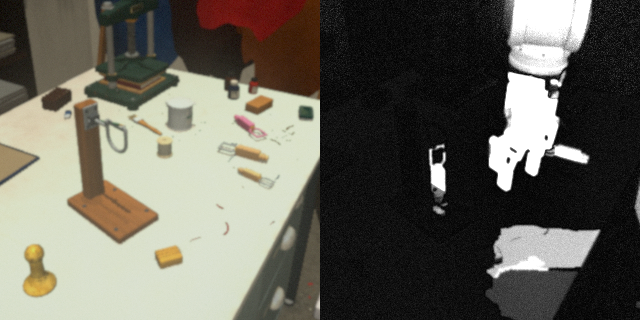

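```bash
python3 -c "
from rig import ticket
print(ticket.sign_off())"
```

```text
the job is handed in; nothing more can be done
None
```

The slicker is hanging freely by its ring on the snap hook with the gate shut, and I have handed the job in at about 33 s on the robot's clock.

I gripped the larger wooden slicker and lowered the ring's end bar onto the gate. I pressed the gate in, slid the bar under the nose until it touched the nose arm, and worked it down until the gate snapped shut behind it. To keep the swing small, I set the bar in the bow and tilted the slicker down between lightly closed pads before letting go and backing away.

**Last checks**
- **Hanging:** the final side pictures show the bar in the bow, the gate shut, and the slicker hanging almost still, with the robot well clear of it.
- **Load on the hook:** the wrist readings taken at the end of each move stayed below about 10 N. The load was not measured continuously, and the swing just after release was not measured at all.
- **Things left alone:** before-and-after side pictures show no shift of the stand or spool. The wax block is at the same spot to within a pixel in the top view. I saw no change in the brass weight but did not measure it separately.

**What disagreed**
- The side camera placed the stand about 3 mm away from where the top camera did, so I found the hook by touch.
- The tool tilted by up to about 7° while I was lowering the slicker, because each move starts from the measured pose. It caused no trouble.

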